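Fetch the heat sink from the crowded kitting stand

ROBOT

A 6-joint arm with a two-finger parallel gripper is mounted at the origin on a cart in front of the work surface, level with it; the furniture and walls round the work are solid. World frame = base frame: x ahead of the robot, y to its left, z up, the work surface at z = 0. Lengths are in mm, angles in rad, forces in N, time in s.
With the tool pointing down it reaches from about 300 to 775 mm from the base axis. Payload 14.6 kg.
Tool frame: the origin (TCP) lies between the finger pads; the fingertips stand 8 mm ahead of it and the grasp point (between the pads) lies 11 mm behind it; x points along the fingers, y is the direction in which the jaws open and shut, and the axes are right-handed (so a half turn about x gives the same grasp; the last joint's range is limited). The gripper opens to 94 mm and grips with 3 to 60 N. Pads are 16 mm wide; open, the fingers measure 119 mm over their backs; the gripper's body (75 mm by 177 mm) begins 78 mm behind the grasp point.
Start: joints at [1.224, 0.3, 1.521, -0, 1.321, -0.067], TCP at [151.887, 528.601, 213.446] pointing down, gripper open.
Joint ranges: [-3.03, 3.03], [-0.79, 2.21], [0.23, 2.52], [-1.04, 4.18], [0, 3.07], [-2.55, 2.55]. Speed limits (rad/s): [2.22, 2.22, 2.57, 3.14, 3.14, 3.14].

INTERFACE

Orientations are given as [roll, pitch, yaw] about the fixed x, y, z axes, in that order (R = Rz(yaw) Ry(pitch) Rx(roll)).
In Python, from cell import telemetry, camera, calibration, order gives the robot as it stands.
- The arm moves only by the shell command python3 -m handwheel 'ROWS' [FORCE]. ROWS is JSON, a list of rows, each a list of 7 numbers: the turn, a rotation vector about the tool's x, y, z as a fraction of full scale, then the shift along the tool's x, y, z as a fraction of full scale, then the opening, from 0 (shut) to 1 (fully open). A call has 1 to 12 rows; each row is the pose to reach, as a shift and turn from the pose measured when the call began, along the tool's axes at that moment, turning the shorter way round; what a row does not reach only later rows make up. Full scale, the value 1, is 300 mm for a shift and pi rad for a turn. A row lasts 1/8 s, in which the tool goes at most 62.5 mm and 10.7 degrees, less where a joint would pass 70% of its speed; a pose out of reach is approached as far as the arm can. A call with a number of a shift or a turn outside -1 to 1 is refused whole. A call with a gripper value outside its range is refused whole. The fingers move at their own pace and stop on an object; FORCE is the grip in N (left out, the last holds). Time passes only in rows, so rows that repeat a pose let the fingers close. It gives the time, the measured TCP pose, the force and the opening at its end, in the units of the state.
- telemetry.read_state(): the state, without advancing time (a new reading comes with each control period).
- camera(name): name is "scene" or "top"; returns the picture (400x640x3 uint8, red, green, blue); there is no depth.
- calibration(name): a dict with "fov_y" (degrees; the focal length in pixels is half the picture's height over the tangent of half this angle, whatever the lens; pixels are square), "cx", "cy" (the principal point, pixels), "position" and "attitude" of the camera in the world. Camera axes: x right, y down, z forward; pixel columns grow to the right and rows downward; lengths in mm; the calibration is good to about 2 mm. A picture is of the moment at which its call begins. calibration takes no time and is no camera call.
- order.sign_off(): hands the job in, once; it reports no verdict.
The state is a dict: "clock": time; "joints": joint angles; "qd": joint speeds; "effort": joint torques, N m; "eef_pos": TCP position; "eef_rot": TCP orientation; "wrist_force": force on the tool from outside, world axes, zero at the start; "moment": the same for the moment, N m; "finger_gap": finger opening in mm.
Only numpy, scipy, OpenCV 4.12 (cv2) and the standard library are available. Lean on these libraries where they do the work, as an engineer would, in place of code of your own. Each camera call takes 0.05 s, during which the arm holds its last target.

TASK

On the yellow kitting stand the finned black heat sink is hemmed in by a small part on its left and another on its right. Clear the parts that hem it in to the blue side tray, then set the heat sink flat in the middle of the middle pocket of the long black panel, and only then put the cleared parts back upright in their own places on the stand. Leave the white spacer block where it is; in the end the heat sink is in the panel and everything else stands where it stood at the start.

Things in the scene. Friction and masses are not known exactly. Their poses are not given: they have to be found in the camera images.
- kitting_stand: Fixed yellow plate, 110 x 200 x 8 mm; origin: centre of underside, +x its back. Seats on top in a row: round at y = -72, 0, 72 mm, oblong at y = -36, 36 mm, 6 to 10 mm between parts. Behind each oblong seat (x = 26 to 29 mm) a steel stop 26 mm wide, 30 mm high. So grip small parts front-to-back (closing along x), the heat sink side-to-side (along y) once its neighbours are gone.
- side_tray: Blue open tray on the right-hand bench, fixed, 120 (x) x 180 (y) x 18 mm high, wall and floor about 4 mm. Origin: centre of the underside; z up. The side area for the cleared parts; any spot in it will do, standing on its floor.
- fascia_panel: Long black machined panel, fixed, 103 (x) x 385 (y) x 14 mm, lying with its three open pockets up. Origin: centre of the underside; y along its length, z up.
- middle_pocket (a point): Centre of the floor of the panel's middle pocket, 4 mm above the panel's underside; axes as the panel's. The pocket is 68 mm (x) by 112 mm (y) and 9 mm deep; the heat sink may lie either way in it, and fingers closing along y have the most room.
- heat_sink: Black finned heat sink, 30 (own x) x 40 (own y) x 22 mm high, fins up, 48 g give or take; grip it across its 30 mm. Origin: centre of the underside, z up. At the start its x axis lies along the stand's y.
- spacer_block: White oblong block, 30 (own x) x 45 (own y) x 20 mm high, on the other oblong seat; not to be moved. Origin: centre of the underside.
- white_knob: White round knob, 28 mm diameter, 20 mm high. Origin: centre of its underside, z up. It starts upright on one of the three round seats of the stand, drawn at random: its home place.
- capacitor: Black round capacitor, 26 mm diameter, 35 mm high. Origin: centre of its underside, z up. It starts upright on one of the three round seats of the stand, drawn at random: its home place.
- red_post: Red round binding post, 25 mm diameter on a 27 mm steel foot (7 mm high), red up to 28 mm, small brass tip to 33 mm. Origin: centre of its underside, z up. It starts upright on one of the three round seats of the stand, drawn at random: its home place.

How it is judged:
By the outcome, as a careful person would: the job done as asked, in the order asked, and still so for the second after the job is handed in, with the robot touching nothing.
It also fails if it takes over 115 s, if anything falls off the work surface, if the arm or the gripper's body presses on something with over 40 N, if the wrist force passes 120 N, or if a joint passes its speed limit or range.

## Working session

There is one attempt and no reset: what is moved stays moved. The work goes in short steps, Python scripts to look and compute and a shell command to move; the robot and the scene stay as the last step left them, time stands still between calls to the robot, and variables do not carry over. Pictures are saved under pics/ and viewed, and the job is handed in when it is done.

```bash
ls; mkdir -p pics; python3 - <<'E'
from cell import telemetry, camera, calibration
import cv2
print(telemetry.read_state())
for n in("scene","top"):
    print(calibration(n)); cv2.imwrite(f"pics/{n}0.png",camera(n)[:,:,::-1])
E
```

```text
pics
{'clock': 0.0, 'joints': array([ 1.22436682e+00,  3.00505895e-01,  1.52157486e+00, -3.52375956e-05,
        1.32068032e+00, -6.65970349e-02]), 'qd': array([-5.32721749e-04,  2.52231085e-04,  4.47904718e-04,  7.36940526e-05,
       -1.05563064e-03, -8.63133204e-04]), 'effort': array([ 1.04233102e-03, -5.31808162e+01, -3.52736378e+01,  7.08569144e-02,
        2.43532076e-02, -1.02322247e-04]), 'eef_pos': array([151.83286427, 528.37019058, 212.86986739]), 'eef_rot': array([-1.6081904 ,  1.56962741, -1.88801413]), 'wrist_force': array([-1.34205317, -0.84887056, -0.77732894]), 'moment': array([0.06202376, 0.04549285, 0.01481911]), 'finger_gap': 94.12494637149132}
{'fov_y': 43.79138217442448, 'cx': 311.3574829350087, 'cy': 197.69709356890763, 'position': array([159.29301863, 558.19500033, 762.25271972]), 'attitude': array([-2.35868511e+00, -2.30624368e-03, -2.58660777e+00])}
{'fov_y': 56.581538770644414, 'cx': 316.8306619236081, 'cy': 199.2774257122975, 'position': array([435.82590169, -71.35075935, 878.42092333]), 'attitude': array([-2.98697486,  0.00981094, -1.55010251])}
```

View pics/scene0.png

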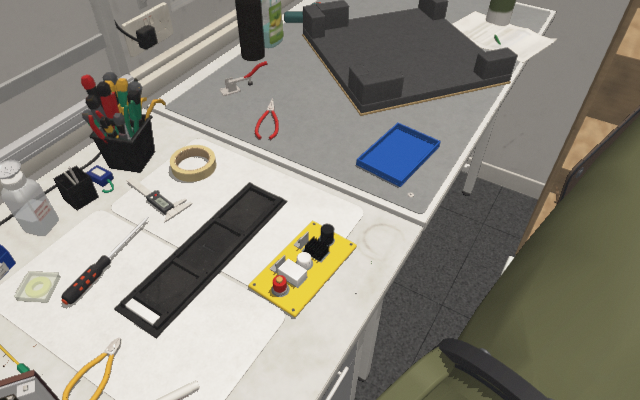

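View pics/top0.png

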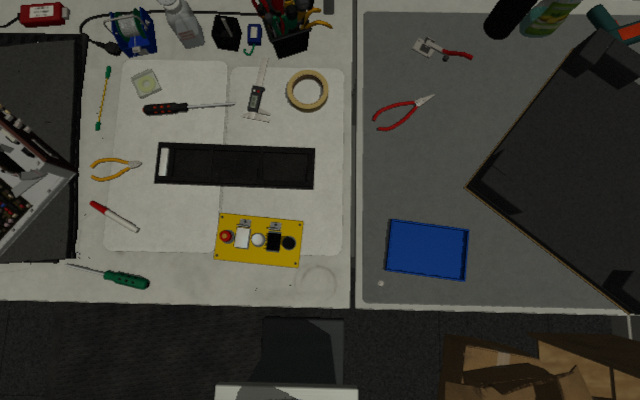

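Left to right on the stand, the top view shows the red post (227,237), the spacer (243,237), the knob (258,240), the heat sink (274,241) and the capacitor (289,243). So the neighbours to clear are the knob and the capacitor. Next I'll measure.

```bash
cat > h.py <<'E'
import numpy as np, cv2
from scipy.spatial.transform import Rotation as R
from cell import telemetry, camera, calibration
C={n:calibration(n) for n in("scene","top")}
def ray(n,uv):
    c=C[n]; f=200/np.tan(np.radians(c['fov_y']/2))
    d=np.array([(uv[0]-c['cx'])/f,(uv[1]-c['cy'])/f,1.])
    return np.array(c['position']), R.from_euler('xyz',c['attitude']).as_matrix()@d
def plane(n,uv,z):
    p,d=ray(n,uv); return p+d*(z-p[2])/d[2]
def proj(n,P):
    c=C[n]; f=200/np.tan(np.radians(c['fov_y']/2))
    q=R.from_euler('xyz',c['attitude']).as_matrix().T@(np.array(P)-c['position'])
    return np.array([c['cx']+f*q[0]/q[2],c['cy']+f*q[1]/q[2]])
def tri(a,b):
    p,d=ray("scene",a);q,e=ray("top",b);d=d/np.linalg.norm(d);e=e/np.linalg.norm(e)
    s=np.linalg.lstsq(np.c_[d,-e],q-p,rcond=None)[0]
    x=p+d*s[0];y=q+e*s[1]; return (x+y)/2,np.linalg.norm(x-y)
def corners(mask):
    k=np.ones((9,9),np.uint8)
    m=cv2.morphologyEx(mask,cv2.MORPH_CLOSE,k)
    cs,_=cv2.findContours(m,0,1); c=max(cs,key=cv2.contourArea); h=cv2.convexHull(c)
    for e in np.linspace(2,30,57):
        a=cv2.approxPolyDP(h,e,True)
        if len(a)<=4: break
    return a[:,0,:].astype(float),cv2.contourArea(c)
E
python3 - <<'E'
from h import *
for n in("scene","top"):
    im=camera(n); hsv=cv2.cvtColor(im,cv2.COLOR_RGB2HSV)
    for nm,lo,hi,z in(("stand",(22,150,120),(33,255,255),8),("tray",(100,150,80),(125,255,255),18)):
        m=cv2.inRange(hsv,lo,hi)
        x0=(200,330)if nm=="stand"else(330,500)
        k=np.zeros_like(m)
        if n=="top": k[205:290,200 if nm=="stand" else 360:320 if nm=="stand" else 480]=1
        else: k[(215 if nm=="stand" else 115):(320 if nm=="stand" else 190),(240 if nm=="stand" else 350):(365 if nm=="stand" else 450)]=1
        a,ar=corners(m*k)
        print(n,nm,ar)
        for p in a: print(p,plane(n,p,z).round(1))
    c=im[205:280,205:315] if n=="top" else im[215:320,240:365]
    cv2.imwrite(f"pics/{n}_crop.png",cv2.resize(c,None,fx=6,fy=6,interpolation=cv2.INTER_CUBIC)[:,:,::-1])
E
```

```text
scene stand 2941.0
[312. 221.] [516.8 -24.2   8. ]
[355. 246.] [411.  -12.6   8. ]
[294. 316.] [426.7 180.5   8. ]
[249. 284.] [532.8 168.2   8. ]
scene tray 2769.5
[397. 123.] [ 505.5 -406.8   18. ]
[439. 141.] [ 390.4 -394.8   18. ]
[399. 186.] [ 406.1 -202.6   18. ]
[356. 164.] [ 519. -217.   18.]
top stand 3790.0
[220. 214.] [531.7 168.    8. ]
[302. 222.] [516.6 -26.3   8. ]
[298. 266.] [414.7 -19.8   8. ]
[214. 258.] [428.9 175.7   8. ]
top tray 3962.0
[392. 219.] [ 526.8 -235.4   18. ]
[467. 229.] [ 507.  -407.8   18. ]
[464. 281.] [ 389.4 -396.2   18. ]
[386. 270.] [ 410.2 -220.6   18. ]
```

View pics/top_crop.png

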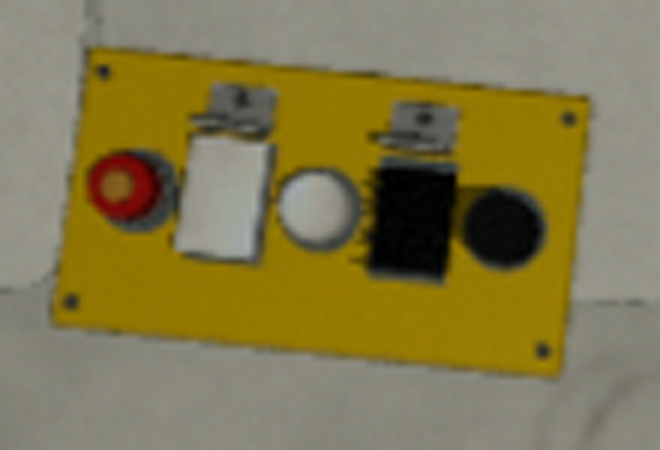

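View pics/scene_crop.png

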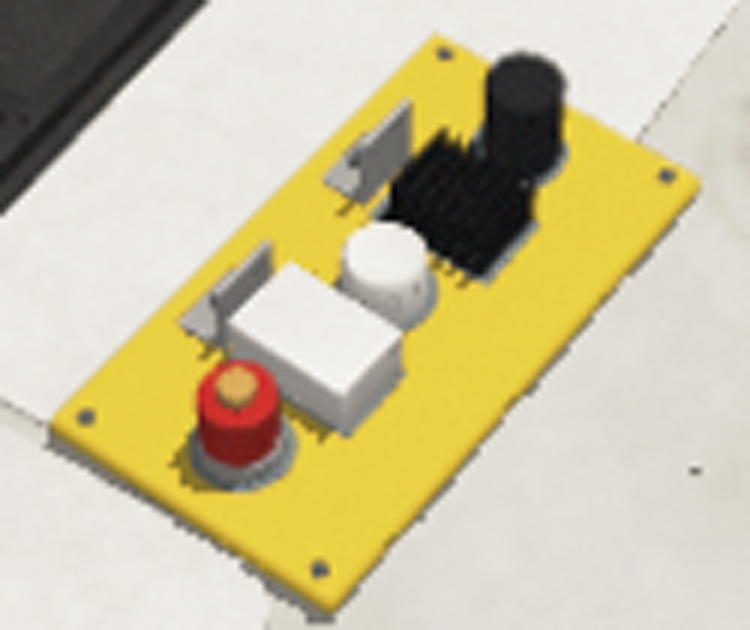

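```bash
cat >> h.py <<'E'
def linecorners(mask,n,z):
    "subpixel quad: side lines fitted to the contour, back-projected to plane z"
    a,_=corners(mask); k=np.ones((9,9),np.uint8)
    m=cv2.morphologyEx(mask,cv2.MORPH_CLOSE,k)
    c=max(cv2.findContours(m,0,cv2.CHAIN_APPROX_NONE)[0],key=cv2.contourArea)[:,0,:].astype(np.float32)
    L=[];cen=a.mean(0)
    for i in range(4):
        p,q=a[i],a[(i+1)%4];d=(q-p);l=np.linalg.norm(d);d/=l;nn=np.array([-d[1],d[0]])
        if nn@(cen-p)>0:nn=-nn
        t=(c-p)@d; s=np.abs((c-p)@nn)
        w=c[(t>.12*l)&(t<.88*l)&(s<3)]
        vx,vy,x,y=cv2.fitLine(w,cv2.DIST_HUBER,0,.01,.01).ravel()
        L.append((np.array([x,y])+0.5*nn,np.array([vx,vy])))
    out=[]
    for i in range(4):
        (p,d),(q,e)=L[i-1],L[i]
        s=np.linalg.solve(np.c_[d,-e],q-p); out.append(p+d*s[0])
    W=np.array([plane(n,p,z) for p in out])
    return np.array(out),W
E
python3 - <<'E'
from h import *
def rep(n,nm,m,z):
    px,W=linecorners(m,n,z)
    print(n,nm,"px",px.round(1).tolist(),"W",W[:,:2].round(1).tolist(),"cen",W.mean(0).round(1))
    for i in range(4):
        d=W[(i+1)%4]-W[i]; print("  len",np.linalg.norm(d).round(1),"ang",np.degrees(np.arctan2(d[1],d[0])).round(2))
for n in("scene","top"):
    im=camera(n); hsv=cv2.cvtColor(im,cv2.COLOR_RGB2HSV)
    k=np.zeros(im.shape[:2],np.uint8)
    if n=="top":k[205:290,200:320]=1
    else:k[215:320,240:365]=1
    rep(n,"stand",cv2.inRange(hsv,(20,130,90),(35,255,255))*k,8)
    k[:]=0
    if n=="top":k[205:290,360:480]=1
    else:k[115:190,350:450]=1
    rep(n,"tray",cv2.inRange(hsv,(100,120,60),(125,255,255))*k,18)
    k[:]=0
    if n=="top":k[135:196,147:322]=1
    else:k[175:340,110:295]=1
    g=cv2.cvtColor(im,cv2.COLOR_RGB2GRAY)
    cv2.imwrite(f"pics/{n}_pan.png",cv2.resize(im[130:200,145:325] if n=="top" else im[175:340,110:295],None,fx=4,fy=4,interpolation=cv2.INTER_CUBIC)[:,:,::-1])
    m=cv2.inRange(g,0,80)*k; m=cv2.morphologyEx(m,cv2.MORPH_OPEN,np.ones((3,3)))
    try: rep(n,"panel",m,14)
    except Exception as e: print(e)
    # round parts
    def blob(nm,m,z,box):
        mm=np.zeros_like(m);x,y,w,h=box;mm[y:y+h,x:x+w]=m[y:y+h,x:x+w]
        c=max(cv2.findContours(mm,0,1)[0],key=cv2.contourArea);(u,v),(a,b),t=cv2.minAreaRect(c)
        print(n,nm,(round(u,1),round(v,1)),(a,b),round(t,1),plane(n,(u,v),z).round(1))
    if n=="top":
        blob("knob",cv2.inRange(hsv,(0,0,100),(180,70,255)),28,(250,231,17,18))
        blob("cap",cv2.inRange(g,0,50),43,(282,233,16,20))
        blob("sink",cv2.inRange(g,0,50),30,(265,230,16,24))
        blob("spacer",cv2.inRange(hsv,(0,0,130),(180,70,255)),28,(234,226,17,24))
        blob("red",cv2.inRange(hsv,(0,150,60),(8,255,255)),36,(215,225,18,20))
E
```

```text
scene stand px [[311.8, 220.5], [357.2, 245.0], [294.5, 317.2], [246.8, 285.5]] W [[517.9, -25.1], [408.6, -17.2], [424.6, 182.1], [534.2, 172.9]] cen [471.3  78.2   8. ]
  len 109.6 ang 175.87
  len 200.0 ang 85.39
  len 110.0 ang -4.83
  len 198.7 ang -94.73
scene tray px [[397.4, 122.0], [443.4, 142.3], [399.3, 186.4], [352.0, 162.4]] W [[506.3, -411.2], [379.7, -395.9], [405.0, -201.7], [529.2, -217.0]] cen [ 455.  -306.4   18. ]
  len 127.5 ang 173.11
  len 195.8 ang 82.57
  len 125.1 ang -7.02
  len 195.5 ang -96.73
scene panel px [[286.7, 201.1], [155.6, 337.8], [112.8, 308.2], [249.0, 182.7]] W [[588.8, -39.4], [596.6, 339.1], [699.9, 336.7], [690.2, -42.7]] cen [643.9 148.4  14. ]
  len 378.5 ang 88.82
  len 103.4 ang -1.3
  len 379.6 ang -91.47
  len 101.4 ang 178.11
top stand px [[219.8, 212.3], [303.2, 220.8], [297.7, 267.6], [212.9, 258.8]] W [[535.8, 168.8], [519.5, -29.1], [411.0, -19.2], [427.0, 178.1]] cen [473.3  74.6   8. ]
  len 198.6 ang -94.72
  len 109.0 ang 174.79
  len 198.0 ang 85.36
  len 109.2 ang -4.87
top tray px [[391.6, 218.4], [469.1, 229.0], [464.8, 281.6], [385.5, 270.3]] W [[528.1, -234.4], [507.1, -412.6], [388.1, -397.8], [409.5, -219.4]] cen [ 458.2 -316.1   18. ]
  len 179.4 ang -96.72
  len 119.9 ang 172.92
  len 179.7 ang 83.16
  len 119.5 ang -7.22
top panel px [[158.3, 141.6], [314.8, 147.6], [313.0, 189.6], [153.4, 183.1]] W [[704.4, 327.1], [696.0, -52.5], [593.4, -50.5], [601.8, 329.9]] cen [648.9 138.5  14. ]
  len 379.7 ang -91.27
  len 102.7 ang 178.85
  len 380.4 ang 88.72
  len 102.6 ang -1.56
top knob (256.5, 239.0) (10.0, 11.0) 90.0 [473.8  75.5  28. ]
top cap (288.2, 242.6) (13.28156566619873, 11.700427055358887) 18.4 [466.7   1.7  43. ]
top sink (273.0, 241.5) (17.0, 14.0) 90.0 [468.8  37.3  30. ]
top spacer (241.3, 237.4) (12.586502075195312, 19.091882705688477) 8.1 [476.8 110.4  28. ]
top red (225.0, 236.0) (10.0, 10.0) 90.0 [478.8 145.9  36. ]
```

View pics/top_pan.png

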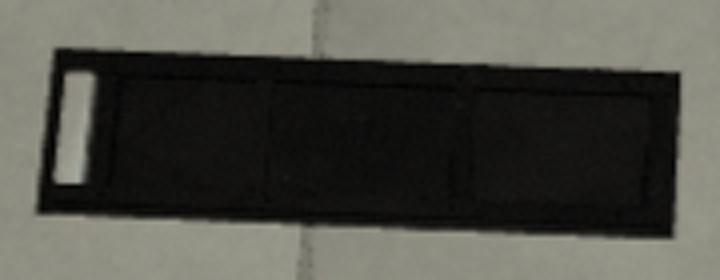

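View pics/scene_pan.png

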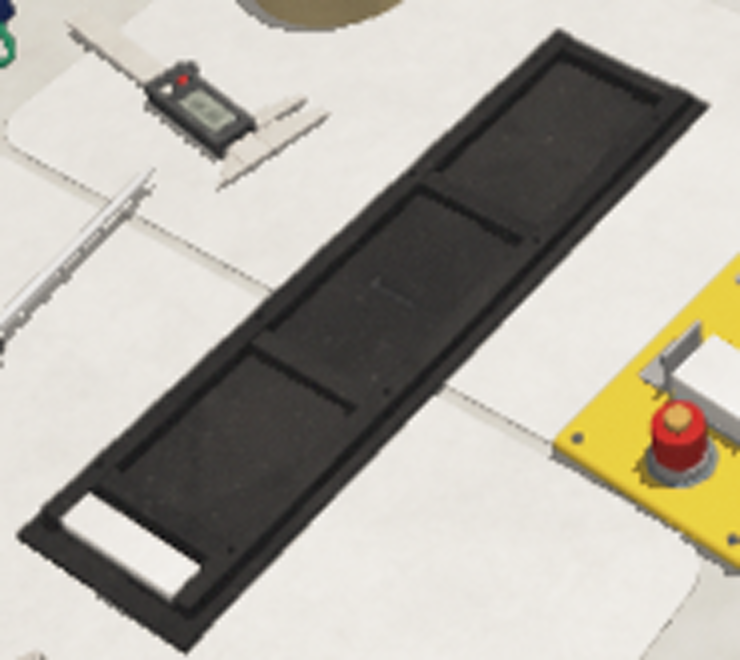

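The tray's far corners agree in both views (506,-411 and 507,-413), so it stands at z≈0. The panel needs its pocket dividers located separately. Next come triangulation checks and a move calculator.

```bash
cat >> h.py <<'E'
def go(x,y,z,yawdeg):
    "print rotvec/pi and shift/300 in tool axes to TCP (x,y,z), tool down, jaw axis at yawdeg (mod 180)"
    s=telemetry.read_state(); R0=R.from_euler('xyz',s['eef_rot']).as_matrix()
    best=None
    for k in(0,180):
        c,n=np.cos(np.radians(yawdeg+k)),np.sin(np.radians(yawdeg+k))
        T=np.array([[0,c,n],[0,n,-c],[-1,0,0]])
        rv=R.from_matrix(R0.T@T).as_rotvec()
        print("  opt",k,"turn/pi",(rv/np.pi).round(4).tolist(),"deg",np.degrees(np.linalg.norm(rv)).round(1))
    d=R0.T@(np.array([x,y,z])-s['eef_pos'])
    print("shift/300",(d/300).round(4).tolist(),"at",s['eef_pos'].round(1),"jaw",np.degrees(np.arctan2(R0[1,1],R0[0,1])).round(2),"down",R0[:,0].round(4),"F",s['wrist_force'].round(1),"gap",round(s['finger_gap'],1),"t",round(s['clock'],2),"j1,j6",s['joints'][[0,5]].round(2))
E
python3 - <<'E'
from h import *
# stand screws & far edges by triangulation of line corners
print("back-right corner",tri((311.8,220.5),(303.2,220.8)),"back-left",tri((246.8,285.5),(219.8,212.3)))
print("tray far corner",tri((397.4,122.0),(469.1,229.0)))
print("panel back-right",tri((249.0,182.7),(314.8,147.6)),"back-left",tri((112.8,308.2),(158.3,141.6)))
# pocket corners measured by eye in 4x crops (rim, z=14): scene crop offset (110,175), top crop offset (145,130)
for n,o,pts in(("scene",(110,175),[(418,183),(522,242),(355,409),(255,347)]),("top",(145,130),[(268,82),(470,90),(461,210),(262,203)])):
    for p in pts:
        print(n,plane(n,(o[0]+(p[0]+.5)/4-.5,o[1]+(p[1]+.5)/4-.5),14).round(1))
    im=camera(n); c=im[135:196,170:325] if n=="top" else im[180:330,115:295]
    c=cv2.resize(c,None,fx=5 if n=="top" else 4,fy=5 if n=="top" else 4,interpolation=cv2.INTER_CUBIC)
    c=np.clip(((c/255.)**.5*255-20)*2.0,0,255).astype(np.uint8)
    cv2.imwrite(f"pics/{n}_pan2.png",c[:,:,::-1])
go(466.8,3.5,150,-4.7)
E
```

```text
back-right corner (array([519.99797586, -28.77571896,   3.34400728]), np.float64(0.1334407090202939)) back-left (array([536.53888696, 170.22714617,   2.89501384]), np.float64(0.46140293335642324))
tray far corner (array([ 507.20757131, -413.27060325,   16.3246161 ]), np.float64(0.12510708971497997))
panel back-right (array([699.40704632, -52.51746801,   1.67952582]), np.float64(0.8903411062249773)) back-left (array([708.60626547, 332.90946388,   1.61328842]), np.float64(0.709710524754478))
scene [683.3  83.9  14. ]
scene [614.5  87.3  14. ]
scene [617.9 207.6  14. ]
scene [681.3 205.2  14. ]
top [685.4 196.   14. ]
top [682.6  73.9  14. ]
top [609.  76.  14.]
top [611.  194.8  14. ]
  opt 0 turn/pi [0.4371, 0.0, 0.0] deg 78.7
  opt 180 turn/pi [-0.5629, -0.0, 0.0] deg 101.3
shift/300 [0.2114, -1.3923, 1.4923] at [151.9 528.6 213.4] jaw 73.97 down [-1.e-04 -1.e-04 -1.e+00] F [-0.3 -0.8 -0.1] gap 93.8 t 0.4 j1,j6 [ 1.22 -0.07]
```

View pics/top_pan2.png

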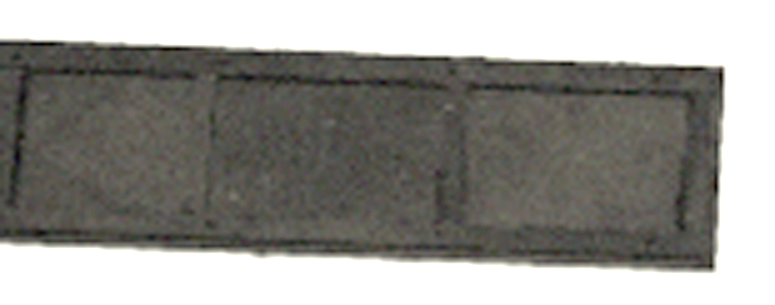

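View pics/scene_pan2.png

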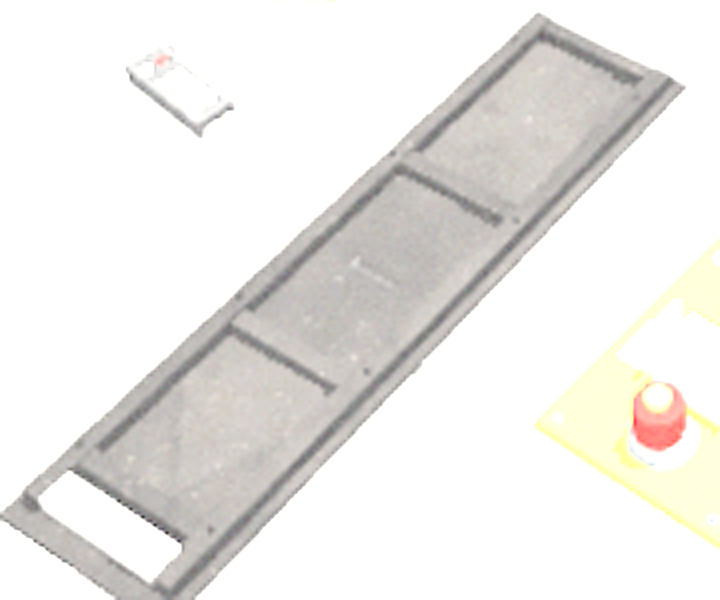

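```bash
python3 -m handwheel '[[0.437,0,0,0.1,-0.9,0.96,0.65],[0.437,0,0,0.1,-0.9,0.96,0.65],[0.437,0,0,0.1,-0.9,0.96,0.65],[0.437,0,0,0.1,-0.9,0.96,0.65],[0.437,0,0,0.1,-0.9,0.96,0.65],[0.437,0,0,0.1,-0.9,0.96,0.65],[0.437,0,0,0.1,-0.9,0.96,0.65],[0.437,0,0,0.1,-0.9,0.96,0.65],[0.437,0,0,0.1,-0.9,0.96,0.65],[0.437,0,0,0.1,-0.9,0.96,0.65]]' 15
python3 - <<'E'
from h import *
go(466.8,3.0,110,-4.7)
P=[(115+u/4-.4,180+v/4-.4) for u,v in((393,155),(516,220),(240,296),(366,372))]
W=[plane("scene",p,14) for p in P];print(np.round(W,1),np.mean(W,0))
E
```

```text
clock: 1.65
eef_pos: [354.0, 189.7, 183.4]
eef_rot: [-0.008, 1.571, -1.659]
wrist_force: [0.3, 1.3, 0.9]
finger_gap: 61.3
  opt 0 turn/pi [0.0007, 0.0, 0.0] deg 0.1
  opt 180 turn/pi [-0.9993, -0.0, 0.0001] deg 179.9
shift/300 [0.2448, 0.4245, 0.5905] at [354.  189.7 183.4] jaw -4.57 down [-0.e+00 -1.e-04 -1.e+00] F [0.3 1.3 0.9] gap 61.3 t 1.65 j1,j6 [0.4  0.48]
[[689.1  81.   14. ]
 [609.5  82.6  14. ]
 [692.2 190.2  14. ]
 [612.2 192.7  14. ]] [650.75363607 136.62251724  14.        ]
```

```bash
python3 -m handwheel '[[0,0,0,0.245,0.424,0.59,0.65],[0,0,0,0.245,0.424,0.59,0.65],[0,0,0,0.245,0.424,0.59,0.65],[0,0,0,0.245,0.424,0.59,0.65],[0,0,0,0.245,0.424,0.59,0.65],[0,0,0,0.245,0.424,0.59,0.65],[0,0,0,0.245,0.424,0.59,0.65]]'
python3 - <<'E'
from h import *
go(466.8,3.0,30,-4.7)
a=camera("scene")[120:320,220:420];b=camera("top")[150:300,200:360]
cv2.imwrite("pics/s1.png",cv2.resize(a,None,fx=3,fy=3)[:,:,::-1]);cv2.imwrite("pics/t1.png",cv2.resize(b,None,fx=4,fy=4)[:,:,::-1])
E
```

```text
clock: 2.52
eef_pos: [466.6, 4.1, 110.5]
eef_rot: [1.502, 1.57, -0.147]
wrist_force: [-0.1, 0.4, 0.3]
finger_gap: 61.1
  opt 0 turn/pi [0.0013, 0.0, -0.0003] deg 0.2
  opt 180 turn/pi [-0.9987, 0.0004, 0.0] deg 179.8
shift/300 [0.2683, 0.0009, 0.0037] at [466.6   4.1 110.5] jaw -4.47 down [ 9.e-04 -1.e-04 -1.e+00] F [-0.1  0.4  0.3] gap 61.1 t 2.52 j1,j6 [-0.07  0.01]
```

View pics/s1.png

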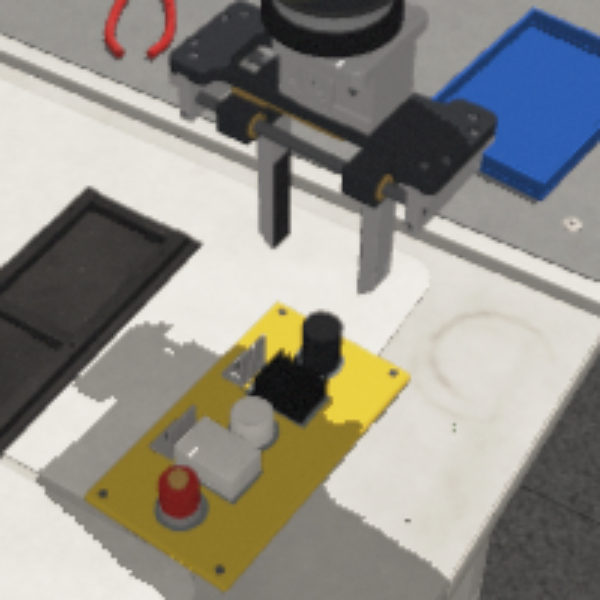

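View pics/t1.png

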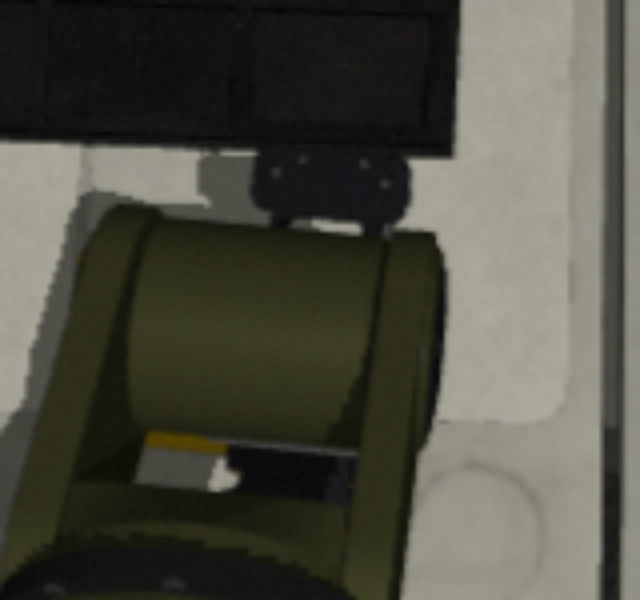

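```bash
python3 - <<'E'
from h import *
j=np.array([np.cos(-.08),np.sin(-.08),0]);k=np.array([-j[1],j[0],0]);c=np.array([466.6,4.1,102.4])
for s in(1,-1):
  for off in(30.6,43):
    for w in(-8,8): print(s,off,w,((proj("scene",c+s*off*j+w*k)-[220,120])*3).round(1))
im=camera("scene")
cv2.imwrite("pics/s2.png",cv2.resize(im[180:225,295:355],None,fx=12,fy=12,interpolation=cv2.INTER_CUBIC)[:,:,::-1])
for P in((466.8,3.0,43),(466.8,3,8)):print(((proj("scene",P)-[220,120])*3))
E
```

```text
1 30.6 -8 [289.1 232.1]
1 30.6 8 [273.9 246.9]
1 43 -8 [273.1 223.8]
1 43 8 [257.8 238.4]
-1 30.6 -8 [370.7 274.6]
-1 30.6 8 [355.9 290.2]
-1 43 -8 [387.8 283.5]
-1 43 8 [373.1 299.3]
[320.14852321 323.59735744]
[318.86147774 358.84679278]
```

View pics/s2.png

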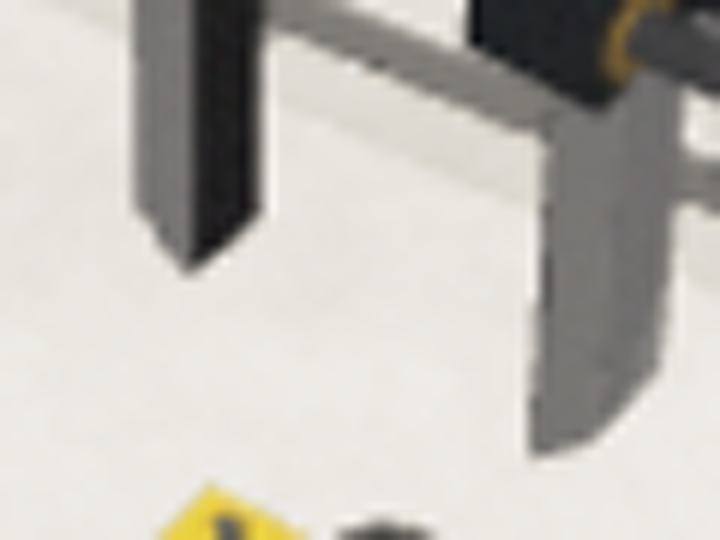

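Fingertip projection matches the scene camera to about 1 px, so the grasp point is trustworthy. Now I'll lower onto the capacitor.

```bash
python3 -m handwheel '[[0,0,0,0.15,0,0.004,0.65],[0,0,0,0.288,0,0.004,0.65],[0,0,0,0.288,0,0.004,0.65],[0,0,0,0.288,0,0.004,0.65],[0,0,0,0.288,0,0.004,0]]' 15
python3 -m handwheel '[[0,0,0,0,0,0,0],[0,0,0,0,0,0,0],[0,0,0,0,0,0,0],[0,0,0,0,0,0,0],[0,0,0,0,0,0,0],[0,0,0,0,0,0,0]]' 15
python3 -c "
from h import *
go(466.8,3.0,130,-4.7)"
```

```text
clock: 3.3
eef_pos: [467.5, 2.6, 25.6]
eef_rot: [1.552, 1.567, -0.097]
wrist_force: [0.8, 0.3, 0.3]
finger_gap: 54.7
clock: 4.05
eef_pos: [467.6, 2.6, 25.8]
eef_rot: [1.552, 1.567, -0.097]
wrist_force: [-1.7, 0.3, 5.6]
finger_gap: 26.1
  opt 0 turn/pi [0.0012, 0.0, -0.0011] deg 0.3
  opt 180 turn/pi [-0.9988, 0.0018, 0.0] deg 179.8
shift/300 [-0.3472, -0.0016, -0.001] at [467.6   2.6  25.8] jaw -4.49 down [ 3.6e-03 -4.0e-04 -1.0e+00] F [-1.7  0.3  5.6] gap 26.1 t 4.05 j1,j6 [-0.07  0.01]
```

```bash
python3 -m handwheel '[[0,0,0,-0.1,0,0,0],[0,0,0,-0.3,0,0,0],[0,0,0,-0.36,0,0,0],[0,0,0,-0.36,0,0,0],[0,0,0,-0.36,0,0,0]]'
python3 -c "
from h import *
go(453,-356,60,-4.5)"
```

```text
clock: 4.68
eef_pos: [466.7, 2.7, 132.6]
eef_rot: [1.511, 1.569, -0.138]
wrist_force: [-0.4, -0.4, -0.0]
finger_gap: 25.9
  opt 0 turn/pi [0.0001, 0.0, -0.0006] deg 0.1
  opt 180 turn/pi [-0.9999, 0.0009, 0.0001] deg 180.0
shift/300 [0.2423, 0.0477, 1.1955] at [466.7   2.7 132.6] jaw -4.49 down [ 1.8e-03 -2.0e-04 -1.0e+00] F [-0.4 -0.4 -0. ] gap 25.9 t 4.67 j1,j6 [-0.07  0.01]
```

```bash
python3 -m handwheel '[[0,0,0,0,0.04,0.15,0],[0,0,0,0,0.04,0.95,0],[0,0,0,0,0.04,0.95,0],[0,0,0,0,0.04,0.95,0],[0,0,0,0,0.04,0.95,0],[0,0,0,0,0.04,0.95,0],[0,0,0,0,0.04,0.95,0]]'
python3 -c "
from h import *
go(453,-356,60,-4.5)"
```

```text
clock: 5.55
eef_pos: [455.9, -281.6, 131.4]
eef_rot: [-3.055, 1.57, 1.579]
wrist_force: [-0.1, 0.2, -0.2]
finger_gap: 26.0
  opt 0 turn/pi [-0.0, -0.0004, 0.0] deg 0.1
  opt 180 turn/pi [1.0, 0.0001, 0.0006] deg 180.0
shift/300 [0.2376, 0.0097, 0.2483] at [ 455.9 -281.6  131.4] jaw -4.51 down [-0.      0.0013 -1.    ] F [-0.1  0.2 -0.2] gap 26.0 t 5.55 j1,j6 [-0.62 -0.54]
```

```bash
python3 -m handwheel '[[0,0,0,0,0.01,0.2,0],[0,0,0,0.05,0.01,0.248,0],[0,0,0,0.237,0.01,0.248,0],[0,0,0,0.3,0.01,0.248,0],[0,0,0,0.3,0.01,0.248,0],[0,0,0,0.3,0.01,0.248,0]]'
python3 -c "
from h import *
go(453,-356,22.3,-4.5)
a=camera('scene')[90:210,330:470]
cv2.imwrite('pics/s3.png',cv2.resize(a,None,fx=5,fy=5)[:,:,::-1])"
```

```text
clock: 6.3
eef_pos: [454.0, -356.1, 43.1]
eef_rot: [1.469, 1.569, -0.18]
wrist_force: [-0.8, 0.1, -0.8]
finger_gap: 26.1
  opt 0 turn/pi [0.0002, 0.0001, -0.0006] deg 0.1
  opt 180 turn/pi [-0.9998, 0.0009, 0.0001] deg 180.0
shift/300 [0.0692, -0.0035, 0.0001] at [ 454.  -356.1   43.1] jaw -4.47 down [ 1.8e-03 -3.0e-04 -1.0e+00] F [-0.8  0.1 -0.8] gap 26.1 t 6.3 j1,j6 [-0.73 -0.65]
```

View pics/s3.png

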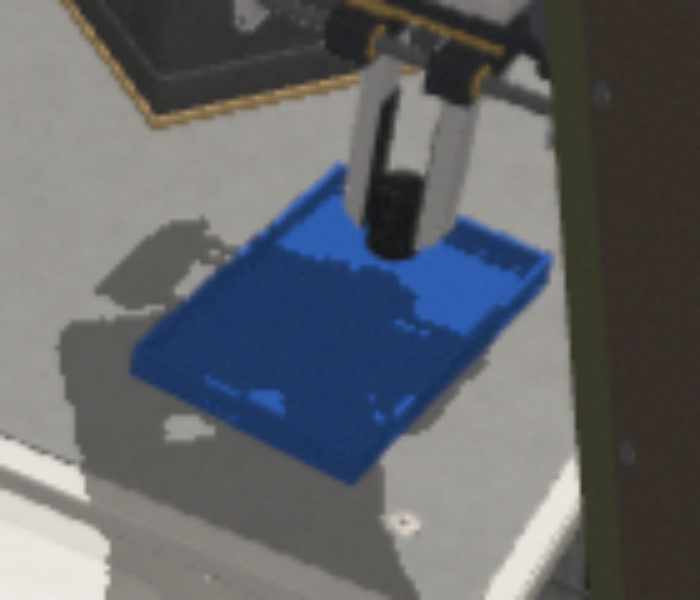

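The capacitor is held upright over the tray, at about (395,215) in the crop and clear of the walls. Lowering it now.

```bash
python3 -m handwheel '[[0,0,0,0.02,0,0,0],[0,0,0,0.04,0,0,0],[0,0,0,0.055,0,0,0],[0,0,0,0.066,0,0,0],[0,0,0,0.07,0,0,0],[0,0,0,0.07,0,0,0],[0,0,0,0.07,0,0,0]]'
python3 -c "
from h import *
go(453,-356,22.3,-4.5)"
```

```text
clock: 7.22
eef_pos: [454.1, -356.2, 22.2]
eef_rot: [1.352, 1.569, -0.297]
wrist_force: [-0.1, 0.1, -1.3]
finger_gap: 26.0
  opt 0 turn/pi [0.0001, 0.0002, -0.0007] deg 0.1
  opt 180 turn/pi [-0.9999, 0.0011, 0.0002] deg 180.0
shift/300 [-0.0002, -0.0037, -0.0005] at [ 454.1 -356.2   22.2] jaw -4.47 down [ 2.2e-03 -7.0e-04 -1.0e+00] F [-0.1  0.1 -1.3] gap 26.0 t 7.22 j1,j6 [-0.73 -0.65]
```

```bash
python3 -m handwheel '[[0,0,0,0.003,0,0,0],[0,0,0,0.005,0,0,0],[0,0,0,0.005,0,0,0]]'; python3 -m handwheel '[[0,0,0,0.003,0,0,0],[0,0,0,0.005,0,0,0],[0,0,0,0.005,0,0,0]]'
```

```text
clock: 7.6
eef_pos: [454.2, -356.4, 21.8]
eef_rot: [1.251, 1.568, -0.398]
wrist_force: [-3.7, 3.9, 13.1]
finger_gap: 26.4
clock: 7.98
eef_pos: [454.2, -356.4, 21.8]
eef_rot: [1.174, 1.568, -0.474]
wrist_force: [-7.9, 5.7, 17.8]
finger_gap: 26.0
```

```bash
python3 -m handwheel '[[0,0,0,-0.002,0,0,0.3],[0,0,0,-0.002,0,0,0.5],[0,0,0,-0.002,0,0,0.6],[0,0,0,-0.002,0,0,0.6],[0,0,0,-0.1,0,0,0.65],[0,0,0,-0.25,0,0,0.65],[0,0,0,-0.36,0,0,0.65],[0,0,0,-0.36,0,0,0.65],[0,0,0,-0.36,0,0,0.65]]'
python3 -c "
from h import *
go(472.8,75,130,-4.7)"
```

```text
clock: 9.1
eef_pos: [453.6, -356.0, 128.8]
eef_rot: [1.381, 1.569, -0.268]
wrist_force: [1.1, -0.3, -0.4]
finger_gap: 61.0
  opt 0 turn/pi [0.0013, 0.0001, -0.0005] deg 0.3
  opt 180 turn/pi [-0.9987, 0.0008, 0.0001] deg 179.8
shift/300 [-0.0046, -0.048, -1.4373] at [ 453.6 -356.   128.8] jaw -4.47 down [ 1.5e-03 -4.0e-04 -1.0e+00] F [ 1.1 -0.3 -0.4] gap 61.0 t 9.1 j1,j6 [-0.73 -0.65]
```

```bash
python3 -m handwheel '[[0,0,0,0,-0.03,-0.9,0.65],[0,0,0,0,-0.03,-0.9,0.65],[0,0,0,0,-0.03,-0.9,0.65],[0,0,0,0,-0.03,-0.9,0.65],[0,0,0,0,-0.03,-0.9,0.65],[0,0,0,0,-0.03,-0.9,0.65],[0,0,0,0,-0.03,-0.9,0.65]]'
python3 -c "
from h import *
go(473.3,75,110,-4.5)"
```

```text
clock: 9.98
eef_pos: [465.4, -86.8, 128.1]
eef_rot: [1.167, 1.57, -0.483]
wrist_force: [-0.1, 0.4, 0.4]
finger_gap: 60.8
  opt 0 turn/pi [0.0, 0.0001, -0.0002] deg 0.0
  opt 180 turn/pi [-1.0, 0.0002, 0.0001] deg 180.0
shift/300 [0.0601, -0.0161, -0.5398] at [465.4 -86.8 128.1] jaw -4.49 down [ 5.e-04 -2.e-04 -1.e+00] F [-0.1  0.4  0.4] gap 60.8 t 9.97 j1,j6 [-0.26 -0.18]
```

```bash
python3 -m handwheel '[[0,0,0,0.06,-0.016,-0.54,0.65],[0,0,0,0.06,-0.016,-0.54,0.65],[0,0,0,0.06,-0.016,-0.54,0.65],[0,0,0,0.06,-0.016,-0.54,0.65],[0,0,0,0.06,-0.016,-0.54,0.65]]'
python3 -c "
from h import *
go(473.3,75,18.5,-4.5)
c=telemetry.read_state()['eef_pos']
a=camera('scene')[160:320,230:370]
cv2.imwrite('pics/s4.png',cv2.resize(a,None,fx=4,fy=4,interpolation=cv2.INTER_CUBIC)[:,:,::-1])
print(((proj('scene',(473.3,75,28))-[230,160])*4).round())
"
```

```text
clock: 10.6
eef_pos: [473.5, 73.9, 109.8]
eef_rot: [0.122, 1.57, -1.528]
wrist_force: [-0.1, 0.8, -0.4]
finger_gap: 61.2
  opt 0 turn/pi [-0.0003, 0.0002, -0.0] deg 0.1
  opt 180 turn/pi [0.9997, -0.0, -0.0002] deg 179.9
shift/300 [0.3043, -0.0009, -0.0038] at [473.5  73.9 109.8] jaw -4.55 down [ 0.e+00 -5.e-04 -1.e+00] F [-0.1  0.8 -0.4] gap 61.2 t 10.6 j1,j6 [0.08 0.16]
[295. 386.]
```

View pics/s4.png

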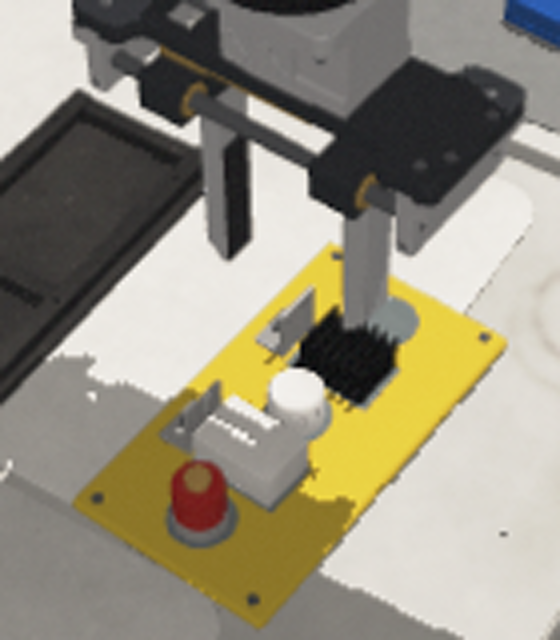

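The knob top is at (297,385) in the crop against a predicted (295,386), and the emptied capacitor seat shows as a grey disc. Descending.

```bash
python3 -m handwheel '[[0,0,0,0.12,0,-0.003,0.65],[0,0,0,0.26,0,-0.003,0.65],[0,0,0,0.302,0,-0.003,0.65],[0,0,0,0.302,0,-0.003,0.65],[0,0,0,0.302,0,-0.003,0.65]]' 15
python3 -m handwheel '[[0,0,0,0,0,0,0],[0,0,0,0,0,0,0],[0,0,0,0,0,0,0],[0,0,0,0,0,0,0],[0,0,0,0,0,0,0],[0,0,0,0,0,0,0]]' 15
python3 -c "
from h import *
go(473.3,75,130,-4.5)"
```

```text
clock: 11.28
eef_pos: [474.5, 74.4, 20.7]
eef_rot: [1.542, 1.568, -0.109]
wrist_force: [0.7, -0.2, -0.2]
finger_gap: 60.9
clock: 12.02
eef_pos: [474.5, 74.4, 20.8]
eef_rot: [1.545, 1.568, -0.106]
wrist_force: [-1.6, -0.1, 3.6]
finger_gap: 26.9
  opt 0 turn/pi [-0.0006, 0.0, -0.0007] deg 0.2
  opt 180 turn/pi [0.9994, -0.0012, -0.0] deg 179.9
shift/300 [-0.3641, -0.0033, -0.0016] at [474.5  74.4  20.8] jaw -4.6 down [ 2.3e-03 -2.0e-04 -1.0e+00] F [-1.6 -0.1  3.6] gap 26.9 t 12.03 j1,j6 [0.08 0.16]
```

```bash
python3 -m handwheel '[[0,0,0,-0.1,0,0,0],[0,0,0,-0.3,0,0,0],[0,0,0,-0.36,0,0,0],[0,0,0,-0.36,0,0,0],[0,0,0,-0.36,0,0.1,0],[0,0,0,-0.36,-0.02,0.9,0],[0,0,0,-0.36,-0.02,0.9,0],[0,0,0,-0.36,-0.02,0.9,0],[0,0,0,-0.36,-0.02,0.9,0],[0,0,0,-0.36,-0.02,0.9,0],[0,0,0,-0.36,-0.02,0.9,0]]'
python3 -c "
from h import *
go(463,-276,35,-4.5)"
```

```text
clock: 13.4
eef_pos: [446.1, -193.6, 127.5]
eef_rot: [2.754, 1.57, 1.103]
wrist_force: [-0.2, 0.7, 0.4]
finger_gap: 26.7
  opt 0 turn/pi [-0.0007, -0.0003, -0.0001] deg 0.1
  opt 180 turn/pi [0.9993, -0.0002, 0.0005] deg 179.9
shift/300 [0.3083, 0.0781, 0.2697] at [ 446.1 -193.6  127.5] jaw -4.63 down [ 5.e-04  9.e-04 -1.e+00] F [-0.2  0.7  0.4] gap 26.7 t 13.4 j1,j6 [-0.49 -0.41]
```

```bash
python3 -m handwheel '[[0,0,0,0,0.078,0.2,0],[0,0,0,0,0.078,0.27,0],[0,0,0,0.1,0.078,0.27,0],[0,0,0,0.27,0.078,0.27,0],[0,0,0,0.308,0.078,0.27,0],[0,0,0,0.308,0.078,0.27,0],[0,0,0,0.308,0.078,0.27,0]]'
python3 -c "
from h import *
go(463,-276,16.8,-4.5)"
```

```text
clock: 14.28
eef_pos: [463.9, -276.3, 36.9]
eef_rot: [1.446, 1.568, -0.205]
wrist_force: [0.1, 0.6, 0.1]
finger_gap: 27.1
  opt 0 turn/pi [-0.0006, 0.0001, -0.0008] deg 0.2
  opt 180 turn/pi [0.9994, -0.0013, -0.0002] deg 179.9
shift/300 [0.0668, -0.0031, -0.0008] at [ 463.9 -276.3   36.9] jaw -4.6 down [ 2.6e-03 -5.0e-04 -1.0e+00] F [0.1 0.6 0.1] gap 27.1 t 14.28 j1,j6 [-0.61 -0.53]
```

```bash
python3 -m handwheel '[[0,0,0,0.02,0,0,0],[0,0,0,0.04,0,0,0],[0,0,0,0.055,0,0,0],[0,0,0,0.066,0,0,0],[0,0,0,0.07,0,0,0],[0,0,0,0.072,0,0,0],[0,0,0,0.072,0,0,0]]'
```

```text
clock: 15.15
eef_pos: [463.9, -276.4, 16.6]
eef_rot: [1.408, 1.568, -0.243]
wrist_force: [-8.8, 4.6, 21.1]
finger_gap: 26.9
```

Contact at the height I expected. Releasing and rising.

```bash
python3 -m handwheel '[[0,0,0,0,0,0,0.4],[0,0,0,-0.002,0,0,0.55],[0,0,0,-0.002,0,0,0.6],[0,0,0,-0.002,0,0,0.6],[0,0,0,-0.1,0,0,0.64],[0,0,0,-0.25,0,0,0.64],[0,0,0,-0.4,0,0,0.64],[0,0,0,-0.4,0,0,0.64],[0,0,0,-0.4,0,0,0.64]]'
python3 -c "
from h import *
go(470,39,130,85.3)
for n,b in(('scene',(90,210,330,470)),('top',(205,295,370,490))):
    a=camera(n)[b[0]:b[1],b[2]:b[3]]
    cv2.imwrite(f'pics/{n}_5.png',cv2.resize(a,None,fx=5,fy=5)[:,:,::-1])"
```

```text
clock: 16.27
eef_pos: [463.3, -276.1, 135.7]
eef_rot: [1.643, 1.569, -0.008]
wrist_force: [-0.4, -0.9, -0.9]
finger_gap: 60.5
  opt 0 turn/pi [-0.4994, 0.0004, -0.0004] deg 89.9
  opt 180 turn/pi [0.5006, -0.0004, -0.0004] deg 90.1
shift/300 [0.0192, -0.0618, -1.0487] at [ 463.3 -276.1  135.7] jaw -4.6 down [ 0.0016 -0.     -1.    ] F [-0.4 -0.9 -0.9] gap 60.5 t 16.27 j1,j6 [-0.61 -0.53]
```

View pics/scene_5.png

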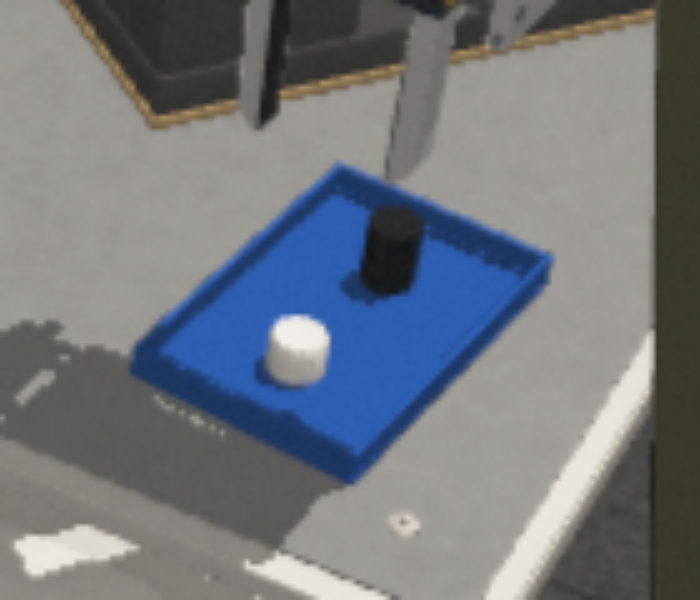

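Both parts stand upright in the tray: capacitor (392,250), knob (297,350). Now for the heat sink, turning the jaw 90°.

```bash
python3 -m handwheel '[[-0.5,0,0,0,-0.05,-0.9,0.62],[-0.5,0,0,0,-0.05,-0.9,0.62],[-0.5,0,0,0,-0.05,-0.9,0.62],[-0.5,0,0,0,-0.05,-0.9,0.62],[-0.5,0,0,0,-0.05,-0.9,0.62],[-0.5,0,0,0,-0.05,-0.9,0.62],[-0.5,0,0,0,-0.05,-0.9,0.62],[-0.5,0,0,0,-0.05,-0.9,0.62],[-0.5,0,0,0,-0.05,-0.9,0.62],[-0.5,0,0,0,-0.05,-0.9,0.62]]'
python3 -c "
from h import *
go(471,38.5,110,85.3)"
```

```text
clock: 17.62
eef_pos: [469.5, -5.6, 134.5]
eef_rot: [2.526, 1.569, 2.445]
wrist_force: [-0.0, 0.9, 0.3]
finger_gap: 58.4
  opt 0 turn/pi [0.0004, -0.0004, -0.0002] deg 0.1
  opt 180 turn/pi [-0.9996, 0.0004, -0.0006] deg 179.9
shift/300 [0.0818, 0.1469, -0.0066] at [469.5  -5.6 134.5] jaw 85.37 down [-1.e-03  9.e-04 -1.e+00] F [-0.   0.9  0.3] gap 58.4 t 17.62 j1,j6 [-0.09 -1.58]
```

```bash
python3 -m handwheel '[[0,0,0,0.08,0.147,-0.007,0.62],[0,0,0,0.08,0.147,-0.007,0.62],[0,0,0,0.08,0.147,-0.007,0.62],[0,0,0,0.08,0.147,-0.007,0.62]]' 20
python3 -c "
from h import *
go(471,38.5,22,85.3)
a=camera('scene')[160:320,230:370]
cv2.imwrite('pics/s6.png',cv2.resize(a,None,fx=4,fy=4,interpolation=cv2.INTER_CUBIC)[:,:,::-1])
"
```

```text
clock: 18.12
eef_pos: [471.1, 37.8, 111.0]
eef_rot: [2.095, 1.57, 2.013]
wrist_force: [0.0, 0.2, 0.2]
finger_gap: 58.5
  opt 0 turn/pi [-0.0, -0.0001, -0.0002] deg 0.0
  opt 180 turn/pi [1.0, -0.0004, 0.0002] deg 180.0
shift/300 [0.2966, 0.0019, -0.0005] at [471.1  37.8 111. ] jaw 85.3 down [-4.e-04  8.e-04 -1.e+00] F [0.  0.2 0.2] gap 58.5 t 18.12 j1,j6 [ 0.   -1.49]
```

View pics/s6.png

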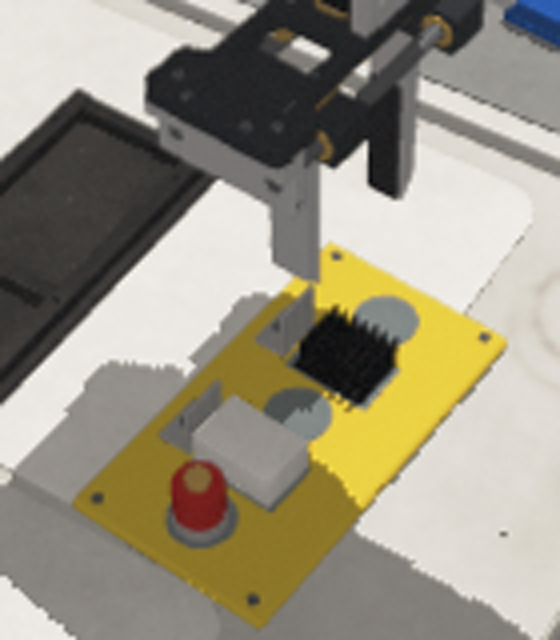

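```bash
python3 -m handwheel '[[0,0,0,0.12,0.002,0,0.62],[0,0,0,0.25,0.002,0,0.62],[0,0,0,0.297,0.002,0,0.62],[0,0,0,0.297,0.002,0,0.62],[0,0,0,0.297,0.002,0,0.62]]' 20
python3 -m handwheel '[[0,0,0,0,0,0,0],[0,0,0,0,0,0,0],[0,0,0,0,0,0,0],[0,0,0,0,0,0,0],[0,0,0,0,0,0,0],[0,0,0,0,0,0,0]]' 20
python3 -c "
from h import *
go(471,38.5,130,85.3)"
```

```text
clock: 18.8
eef_pos: [472.0, 38.5, 23.2]
eef_rot: [0.539, 1.569, 0.457]
wrist_force: [-0.3, 0.6, -0.2]
finger_gap: 58.3
clock: 19.55
eef_pos: [472.1, 38.5, 23.4]
eef_rot: [0.492, 1.569, 0.41]
wrist_force: [-1.1, 0.2, 6.0]
finger_gap: 30.2
  opt 0 turn/pi [-0.0001, 0.0006, -0.0003] deg 0.1
  opt 180 turn/pi [0.9999, -0.0005, -0.0009] deg 180.0
shift/300 [-0.3554, 0.0001, -0.003] at [472.1  38.5  23.4] jaw 85.29 down [ 1.9e-03  8.0e-04 -1.0e+00] F [-1.1  0.2  6. ] gap 30.2 t 19.55 j1,j6 [ 0.   -1.49]
```

```bash
python3 -m handwheel '[[0,0,0,-0.1,0,0,0],[0,0,0,-0.25,0,0,0],[0,0,0,-0.3,0,0,0],[0,0,0,-0.3,0,0,0],[0,0,0,-0.3,0,0,0]]'
python3 -c "
from h import *
go(649.5,136.3,60,88.6)"
```

```text
clock: 20.18
eef_pos: [471.2, 38.4, 111.9]
eef_rot: [2.024, 1.57, 1.941]
wrist_force: [-0.1, 0.6, -0.3]
finger_gap: 30.0
  opt 0 turn/pi [-0.0184, -0.0001, -0.0002] deg 3.3
  opt 180 turn/pi [0.9816, -0.0004, 0.0002] deg 176.7
shift/300 [0.1732, 0.374, 0.5654] at [471.2  38.4 111.9] jaw 85.29 down [-3.e-04  8.e-04 -1.e+00] F [-0.1  0.6 -0.3] gap 30.0 t 20.18 j1,j6 [ 0.   -1.49]
```

```bash
python3 -m handwheel '[[-0.018,0,0,0,0.15,0.23,0],[-0.018,0,0,0,0.374,0.565,0],[-0.018,0,0,0,0.374,0.565,0],[-0.018,0,0,0,0.374,0.565,0],[-0.018,0,0,0.1,0.374,0.565,0],[-0.018,0,0,0.173,0.374,0.565,0],[-0.018,0,0,0.173,0.374,0.565,0],[-0.018,0,0,0.173,0.374,0.565,0]]'
python3 -c "
from h import *
go(649.5,136.3,19.8,88.6)
for n,b in(('scene',(170,330,110,300)),('top',(120,220,150,330))):
    a=camera(n)[b[0]:b[1],b[2]:b[3]]
    a=np.clip(((a/255.)**.5*255-20)*1.5,0,255).astype(np.uint8)
    cv2.imwrite(f'pics/{n}_7.png',cv2.resize(a,None,fx=4,fy=4,interpolation=cv2.INTER_CUBIC)[:,:,::-1])"
```

```text
clock: 21.18
eef_pos: [649.5, 136.3, 60.2]
eef_rot: [1.9, 1.57, 1.874]
wrist_force: [0.5, -0.0, -0.1]
finger_gap: 29.7
  opt 0 turn/pi [-0.0004, -0.0001, -0.0003] deg 0.1
  opt 180 turn/pi [0.9996, -0.0004, 0.0001] deg 179.9
shift/300 [0.1348, -0.0001, -0.0] at [649.5 136.3  60.2] jaw 88.52 down [-3.e-04  8.e-04 -1.e+00] F [ 0.5 -0.  -0.1] gap 29.7 t 21.18 j1,j6 [ 0.15 -1.39]
```

View pics/scene_7.png

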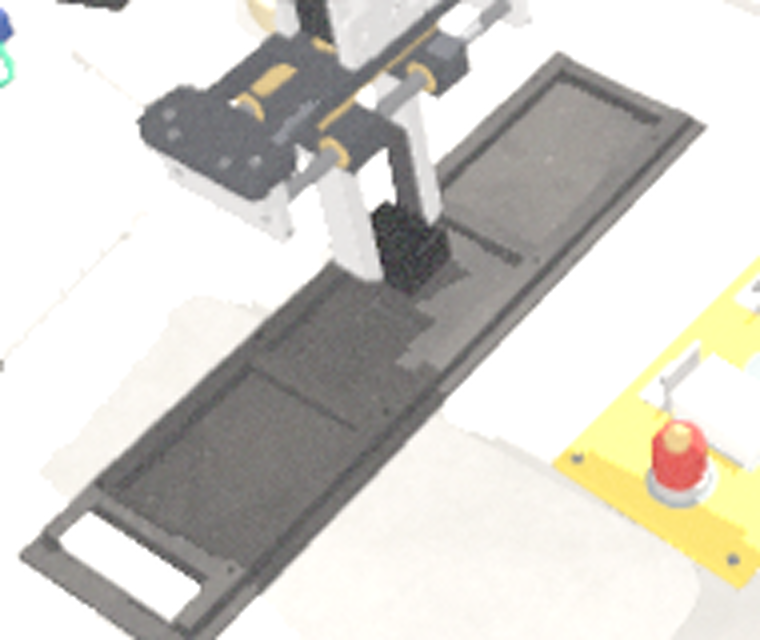

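```bash
python3 -m handwheel '[[0,0,0,0.04,0,0,0],[0,0,0,0.08,0,0,0],[0,0,0,0.1,0,0,0],[0,0,0,0.115,0,0,0],[0,0,0,0.122,0,0,0],[0,0,0,0.122,0,0,0],[0,0,0,0.122,0,0,0]]'
python3 -c "
from h import *
go(649.5,136.3,19.4,88.6)
for n,b in(('scene',(170,330,110,300)),('top',(120,220,150,330))):
    a=camera(n)[b[0]:b[1],b[2]:b[3]]
    a=np.clip(((a/255.)**.5*255-20)*1.5,0,255).astype(np.uint8)
    cv2.imwrite(f'pics/{n}_8.png',cv2.resize(a,None,fx=4,fy=4,interpolation=cv2.INTER_CUBIC)[:,:,::-1])"
```

```text
clock: 22.15
eef_pos: [650.0, 136.4, 24.7]
eef_rot: [0.68, 1.569, 0.655]
wrist_force: [0.3, -0.5, 0.2]
finger_gap: 29.7
  opt 0 turn/pi [-0.0004, 0.0004, -0.0004] deg 0.1
  opt 180 turn/pi [0.9996, -0.0006, -0.0007] deg 179.9
shift/300 [0.0175, -0.0005, -0.0015] at [650.  136.4  24.7] jaw 88.52 down [ 0.0014  0.0011 -1.    ] F [ 0.3 -0.5  0.2] gap 29.7 t 22.15 j1,j6 [ 0.15 -1.39]
```

View pics/scene_8.png

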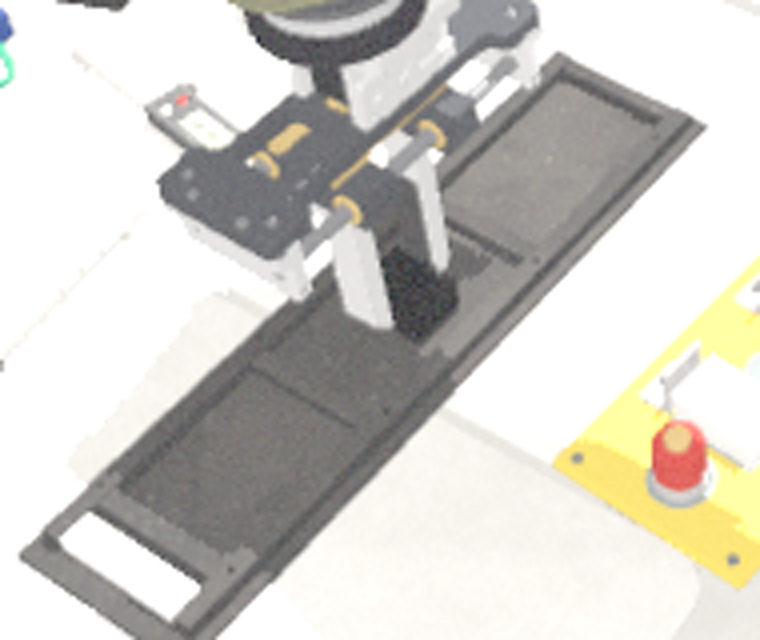

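```bash
python3 - <<'E'
from h import *
f=lambda P:((proj("scene",P)-[110,170])*4+1.5).round(1)
print("inner -x",f((642,151.2,16.7)),"outer -x",f((642,163.6,16.7)),"outer +x",f((658,163.6,16.7)))
print("sink bottom corners z=9.3",[f((650+a*20,136.4+b*15,9.3)) for a in(-1,1) for b in(-1,1)])
print("sink top corners",[f((650+a*20,136.4+b*15,31.3)) for a in(-1,1) for b in(-1,1)])
im=camera("scene")[205:275,180:260];im=np.clip(((im/255.)**.5*255-20)*1.5,0,255).astype(np.uint8)
cv2.imwrite("pics/s9.png",cv2.resize(im,None,fx=8,fy=8,interpolation=cv2.INTER_CUBIC)[:,:,::-1])
E
```

```text
inner -x [393.8 321.6] outer -x [376.7 338.9] outer +x [350.9 325. ]
sink bottom corners z=9.3 [array([454.8, 300.7]), array([415.1, 342. ]), array([391.4, 267.6]), array([351.1, 307.6])]
sink top corners [array([449.2, 271.4]), array([408.7, 312.8]), array([384.8, 238.2]), array([343.8, 278.3])]
```

View pics/s9.png

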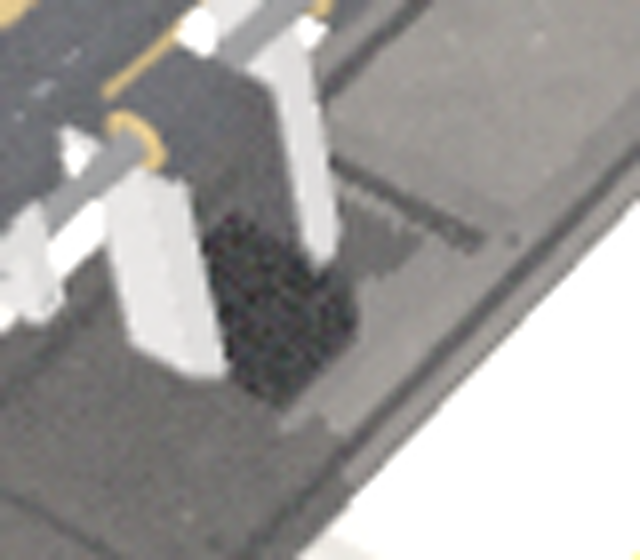

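View pics/top_8.png

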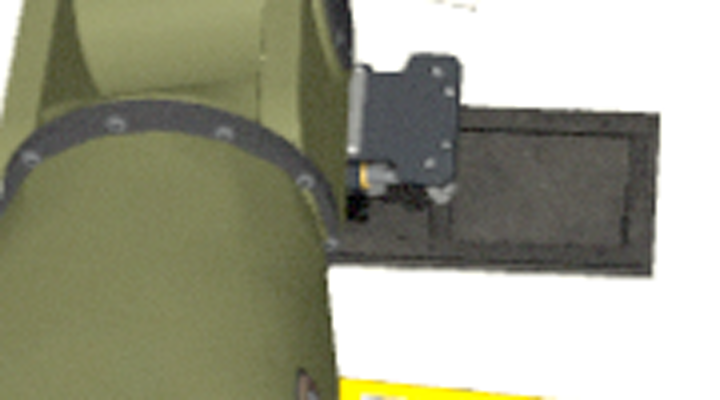

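```bash
python3 - <<'E'
from h import *
for n,(x0,y0,w,h),s in(("scene",(165,190,95,95),8),("top",(205,138,65,50),12)):
    a=cv2.imread(f"pics/{n}0.png")[y0:y0+h,x0:x0+w].astype(float)
    a=np.clip((a-5)*(4 if n=="top" else 2.2),0,255).astype(np.uint8)
    a=cv2.resize(a,None,fx=s,fy=s,interpolation=cv2.INTER_CUBIC)[:600]
    cv2.imwrite(f"pics/{n}_z.png",a)
E
```

```text
(no output)
```

View pics/scene_z.png

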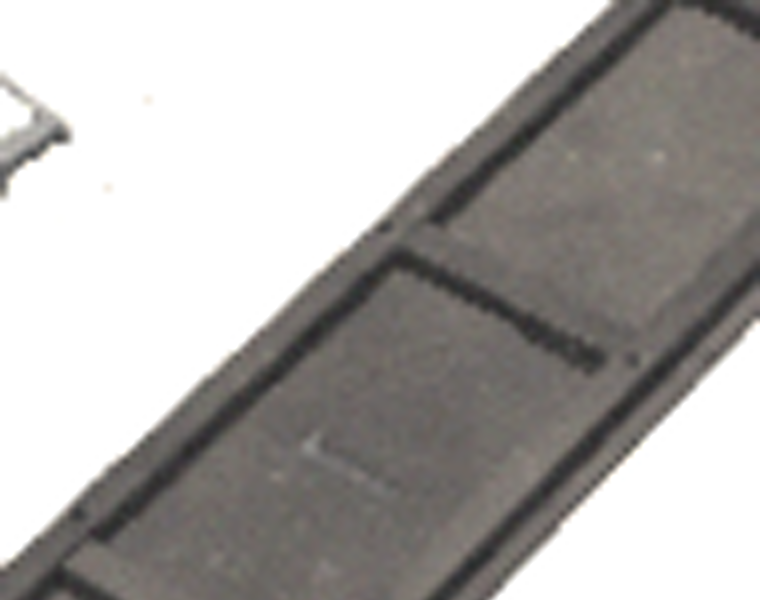

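View pics/top_z.png

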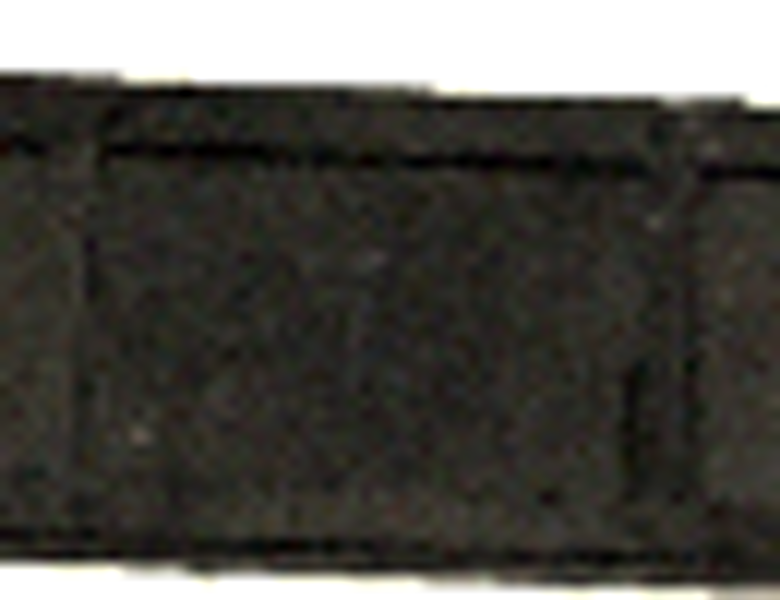

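```bash
python3 - <<'E'
from h import *
def w(n,p,z=13,off=(0,0)):
    x0,y0,s=(165,190,8) if n=="scene" else (205,138,12)
    return plane(n,(x0+(p[0]+.5)/s-.5-off[0],y0+(p[1]+.5)/s-.5-off[1]),z)
for off in((0,0),(.75,.2)):
    br,bl,fr=[w("scene",p,13,off) for p in((398,248),(93,533),(607,352))]
    print("scene",br.round(1),bl.round(1),fr.round(1),"len",np.linalg.norm(br-bl).round(1),np.linalg.norm(br-fr).round(1),"cen",((bl+fr)/2).round(1))
bl,br=w("top",(97,143)),w("top",(648,162))
print("top",bl.round(1),br.round(1),np.linalg.norm(br-bl).round(1))
u=(bl-br)/np.linalg.norm(bl-br); print("cen",((bl+br)/2-34*np.array([u[1],-u[0],0])).round(1))
E
```

```text
scene [683.4  83.5  13. ] [686.  192.7  13. ] [617.1  83.1  13. ] len 109.3 66.3 cen [651.6 137.9  13. ]
scene [685.   83.9  13. ] [687.6 193.1  13. ] [618.7  83.5  13. ] len 109.3 66.3 cen [653.1 138.3  13. ]
top [687.4 194.   13. ] [685.4  82.8  13. ] 111.2
cen [652.4 139.   13. ]
```

Pocket rim corners give sizes 109 x 66 mm (true 112 x 68), and both views put the centre at about (652.4, 138.5). I'll shift 2.8 / 2.1 mm and set the heat sink down.

```bash
python3 -m handwheel '[[0,0,0,0,0.007,0.009,0],[0,0,0,0.006,0.007,0.009,0],[0,0,0,0.012,0.007,0.009,0],[0,0,0,0.016,0.007,0.009,0],[0,0,0,0.016,0.007,0.009,0]]'
python3 -c "
from h import *
go(652.5,138.5,19.4,88.6)"
```

```text
clock: 22.92
eef_pos: [652.6, 138.4, 20.0]
eef_rot: [0.749, 1.569, 0.723]
wrist_force: [-2.3, 0.3, 2.7]
finger_gap: 29.9
  opt 0 turn/pi [-0.0004, 0.0004, -0.0003] deg 0.1
  opt 180 turn/pi [0.9996, -0.0005, -0.0006] deg 179.9
shift/300 [0.0019, 0.0002, -0.0004] at [652.6 138.4  20. ] jaw 88.52 down [ 0.0012  0.001  -1.    ] F [-2.3  0.3  2.7] gap 29.9 t 22.93 j1,j6 [ 0.15 -1.39]
```

```bash
python3 -m handwheel '[[0,0,0,0.003,0,0,0],[0,0,0,0.004,0,0,0],[0,0,0,0.004,0,0,0]]'
```

```text
clock: 23.3
eef_pos: [652.6, 138.4, 19.9]
eef_rot: [0.657, 1.569, 0.631]
wrist_force: [-6.8, -1.3, 12.4]
finger_gap: 30.0
```

On the floor. Opening to about 56 mm and lifting, then a look.

```bash
python3 -m handwheel '[[0,0,0,0,0,0,0.4],[0,0,0,0,0,0,0.5],[0,0,0,0,0,0,0.6],[0,0,0,0,0,0,0.6],[0,0,0,0,0,0,0.6],[0,0,0,-0.1,0,0,0.6],[0,0,0,-0.25,0,0,0.6],[0,0,0,-0.35,0,0,0.6],[0,0,0,-0.35,0,-0.3,0.6],[0,0,0,-0.35,-0.5,-0.5,0.6],[0,0,0,-0.35,-0.95,-0.6,0.6],[0,0,0,-0.35,-0.95,-0.6,0.6]]'
python3 -c "
from h import *
go(463.9,-276,130,-4.5)
for n,(x0,y0,w,h),s in(('scene',(165,190,95,75),8),('top',(205,138,65,50),12)):
    a=camera(n)
    cv2.imwrite(f'pics/{n}10f.png',a[:,:,::-1]); a=a[y0:y0+h,x0:x0+w].astype(float)
    a=np.clip((a-3)*(4 if n=='top' else 2.2),0,255).astype(np.uint8)
    cv2.imwrite(f'pics/{n}_10.png',cv2.resize(a,None,fx=s,fy=s,interpolation=cv2.INTER_CUBIC)[:,:,::-1])"
```

```text
clock: 24.8
eef_pos: [509.6, -30.6, 124.8]
eef_rot: [0.395, 1.569, 0.37]
wrist_force: [1.3, -0.9, -0.0]
finger_gap: 56.4
  opt 0 turn/pi [0.5171, 0.0003, -0.0008] deg 93.1
  opt 180 turn/pi [-0.4829, 0.0007, 0.0003] deg 86.9
shift/300 [-0.0182, -0.8215, -0.1317] at [509.6 -30.6 124.8] jaw 88.57 down [ 2.1e-03  8.0e-04 -1.0e+00] F [ 1.3 -0.9 -0. ] gap 56.4 t 24.8 j1,j6 [-0.13 -1.68]
```

View pics/scene_10.png

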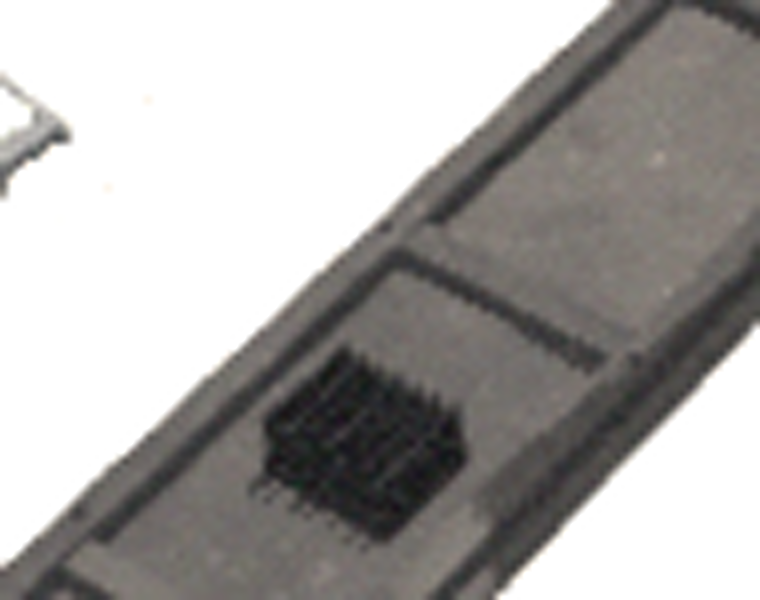

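View pics/top_10.png

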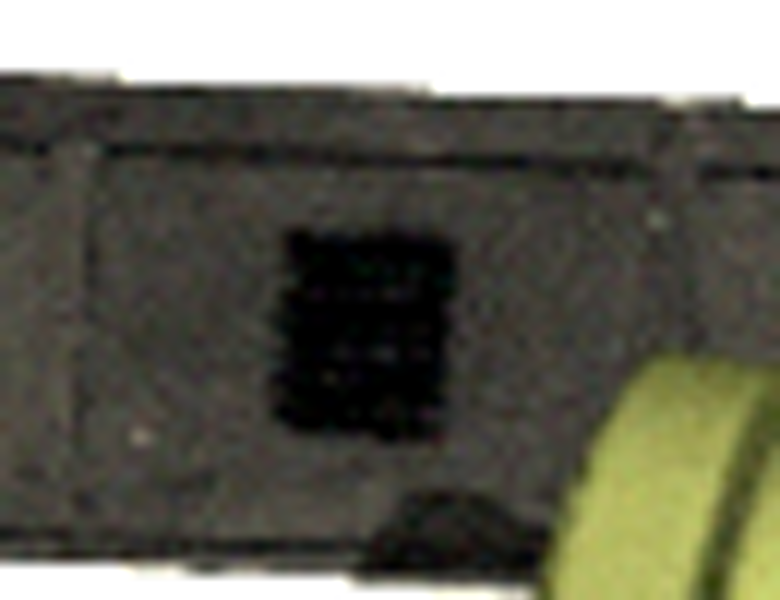

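```bash
python3 - <<'E'
from h import *
def w(n,p,z):
    x0,y0,s=(165,190,8) if n=="scene" else (205,138,12)
    return plane(n,(x0+(p[0]+.5)/s-.5,y0+(p[1]+.5)/s-.5),z)
print([w("scene",p,4).round(1) for p in((467,458),(387,543),(268,470))], w("scene",(367.5,464),4))
print([w("top",p,26).round(1) for p in((290,230),(455,235),(440,440),(272,430))], w("top",(364,334),26), w("top",(364,334),18))
E
```

```text
[array([630.8, 122.7,   4. ]), array([630.4, 153.4,   4. ]), array([669.5, 151.3,   4. ])] [650.17353928 137.02504668   4.        ]
[array([666.6, 150.7,  26. ]), array([666.1, 118. ,  26. ]), array([624.7, 118.8,  26. ]), array([626.1, 151.9,  26. ])] [645.76095908 134.87200196  26.        ] [647.7312069  136.80740974  18.        ]
```

```bash
python3 - <<'E'
from h import *
def w(n,p,z):
    x0,y0,s=(165,190,8) if n=="scene" else (205,138,12)
    return plane(n,(x0+(p[0]+.5)/s-.5,y0+(p[1]+.5)/s-.5),z).round(1)
print("scene floor", w("scene",(402,268),4),w("scene",(105,543),4),w("scene",(595,370),4), w("scene",(255,410),4))
# top: back floor line just below dark band; 
print("top floor", [w("top",p,4) for p in((103,160),(375,170),(640,180))])
print("top rim", [w("top",p,13) for p in((103,142),(375,152),(640,161))])
# intensity profile in top across the sink rows/cols
g=cv2.imread("pics/top10f.png").mean(2)
print(g[150:186,234].round(0).tolist()); print(g[166,208:266].round(0).tolist())
E
```

```text
scene floor [684.3  82.6   4. ] [687.8 189.1   4. ] [621.5  83.7   4. ] [684.9 138.5   4. ]
top floor [array([686.5, 195.3,   4. ]), array([685.4, 139.8,   4. ]), array([684.2,  85.9,   4. ])]
top rim [array([687.6, 192.8,  13. ]), array([686.5, 137.9,  13. ]), array([685.6,  84.4,  13. ])]
[14.0, 8.0, 18.0, 18.0, 19.0, 17.0, 15.0, 13.0, 2.0, 5.0, 4.0, 2.0, 4.0, 2.0, 2.0, 4.0, 3.0, 6.0, 4.0, 6.0, 1.0, 1.0, 5.0, 4.0, 13.0, 19.0, 15.0, 17.0, 19.0, 20.0, 21.0, 21.0, 18.0, 12.0, 21.0, 17.0]
[21.0, 20.0, 22.0, 21.0, 19.0, 19.0, 20.0, 16.0, 16.0, 16.0, 17.0, 17.0, 16.0, 15.0, 17.0, 17.0, 18.0, 16.0, 17.0, 17.0, 13.0, 4.0, 2.0, 2.0, 2.0, 5.0, 3.0, 2.0, 4.0, 5.0, 3.0, 4.0, 3.0, 3.0, 13.0, 13.0, 17.0, 17.0, 18.0, 18.0, 15.0, 20.0, 17.0, 17.0, 16.0, 19.0, 17.0, 19.0, 22.0, 17.0, 21.0, 16.0, 19.0, 20.0, 15.0, 15.0, 21.0, 21.0]
```

The heat sink lies flat, within 1–2 mm of the pocket centre in both views (scene: sink (650.2,137.0), pocket about (651.5,138.3)). Now the knob goes back.

```bash
python3 -m handwheel '[[0.517,0,0,0,-0.82,-0.13,0.65],[0.517,0,0,0,-0.82,-0.13,0.65],[0.517,0,0,0,-0.82,-0.13,0.65],[0.517,0,0,0,-0.82,-0.13,0.65],[0.517,0,0,0,-0.82,-0.13,0.65],[0.517,0,0,0,-0.82,-0.13,0.65],[0.517,0,0,0,-0.82,-0.13,0.65],[0.517,0,0,0,-0.82,-0.13,0.65],[0.517,0,0,0,-0.82,-0.13,0.65],[0.517,0,0,0,-0.82,-0.13,0.65],[0.517,0,0,0,-0.82,-0.13,0.65]]'
python3 -c "
from h import *
go(463.9,-276.4,17,-4.6)
"
```

```text
clock: 26.28
eef_pos: [462.7, -277.7, 124.7]
eef_rot: [1.973, 1.569, 0.322]
wrist_force: [-0.8, -0.4, -0.4]
finger_gap: 60.6
  opt 0 turn/pi [-0.0, -0.0002, -0.0004] deg 0.1
  opt 180 turn/pi [1.0, -0.0007, 0.0003] deg 180.0
shift/300 [0.3589, 0.003, -0.0045] at [ 462.7 -277.7  124.7] jaw -4.61 down [ 1.4e-03  5.0e-04 -1.0e+00] F [-0.8 -0.4 -0.4] gap 60.6 t 26.27 j1,j6 [-0.61 -0.53]
```

```bash
python3 -m handwheel '[[0,0,0,0.15,0.003,-0.0045,0.65],[0,0,0,0.3,0.003,-0.0045,0.65],[0,0,0,0.355,0.003,-0.0045,0.65],[0,0,0,0.357,0.003,-0.0045,0.65],[0,0,0,0.357,0.003,-0.0045,0.65],[0,0,0,0.357,0.003,-0.0045,0.65]]' 15
python3 -m handwheel '[[0,0,0,0,0,0,0],[0,0,0,0,0,0,0],[0,0,0,0,0,0,0],[0,0,0,0,0,0,0],[0,0,0,0,0,0,0],[0,0,0,0,0,0,0]]' 15
python3 -m handwheel '[[0,0,0,-0.1,0,0,0],[0,0,0,-0.3,0,0,0],[0,0,0,-0.36,0,0,0],[0,0,0,-0.36,0,0,0],[0,0,0,-0.36,0,-0.1,0],[0,0,0,-0.36,-0.02,-0.9,0],[0,0,0,-0.36,-0.02,-0.9,0],[0,0,0,-0.36,-0.02,-0.9,0],[0,0,0,-0.36,-0.02,-0.9,0],[0,0,0,-0.36,-0.02,-0.9,0],[0,0,0,-0.36,-0.02,-0.9,0],[0,0,0,-0.36,-0.02,-0.9,0]]'
python3 -c "
from h import *
go(474.5,74.4,60,-4.6)
"
```

```text
clock: 27.02
eef_pos: [464.5, -276.8, 19.0]
eef_rot: [1.399, 1.568, -0.252]
wrist_force: [0.1, 0.2, -0.8]
finger_gap: 60.7
clock: 27.78
eef_pos: [464.5, -276.9, 19.0]
eef_rot: [1.393, 1.567, -0.258]
wrist_force: [-0.4, 0.4, 0.7]
finger_gap: 27.0
clock: 29.28
eef_pos: [479.6, -8.2, 126.3]
eef_rot: [1.292, 1.568, -0.36]
wrist_force: [0.2, 0.9, -0.4]
finger_gap: 26.5
  opt 0 turn/pi [-0.0005, 0.0002, -0.0007] deg 0.2
  opt 180 turn/pi [0.9995, -0.0012, -0.0003] deg 179.9
shift/300 [0.2206, -0.04, -0.2733] at [479.6  -8.2 126.3] jaw -4.69 down [ 2.3e-03 -9.0e-04 -1.0e+00] F [ 0.2  0.9 -0.4] gap 26.5 t 29.27 j1,j6 [-0.09 -0.01]
```

```bash
python3 -m handwheel '[[0,0,0,0.05,-0.04,-0.2,0],[0,0,0,0.1,-0.04,-0.272,0],[0,0,0,0.22,-0.04,-0.272,0],[0,0,0,0.26,-0.04,-0.272,0],[0,0,0,0.26,-0.04,-0.272,0],[0,0,0,0.26,-0.04,-0.272,0]]'
python3 -c "
from h import *
go(474.5,73.9,23.2,-4.6)
a=camera('scene')[160:320,230:370]
cv2.imwrite('pics/s11.png',cv2.resize(a,None,fx=4,fy=4,interpolation=cv2.INTER_CUBIC)[:,:,::-1])
"
```

```text
clock: 30.02
eef_pos: [475.2, 73.6, 49.2]
eef_rot: [1.468, 1.567, -0.186]
wrist_force: [0.7, -0.8, -0.9]
finger_gap: 26.5
  opt 0 turn/pi [-0.0007, 0.0001, -0.0012] deg 0.3
  opt 180 turn/pi [0.9992, -0.0019, -0.0002] deg 179.9
shift/300 [0.0868, -0.0028, -0.0009] at [475.2  73.6  49.2] jaw -4.73 down [ 3.8e-03 -7.0e-04 -1.0e+00] F [ 0.7 -0.8 -0.9] gap 26.5 t 30.02 j1,j6 [0.08 0.16]
```

View pics/s11.png

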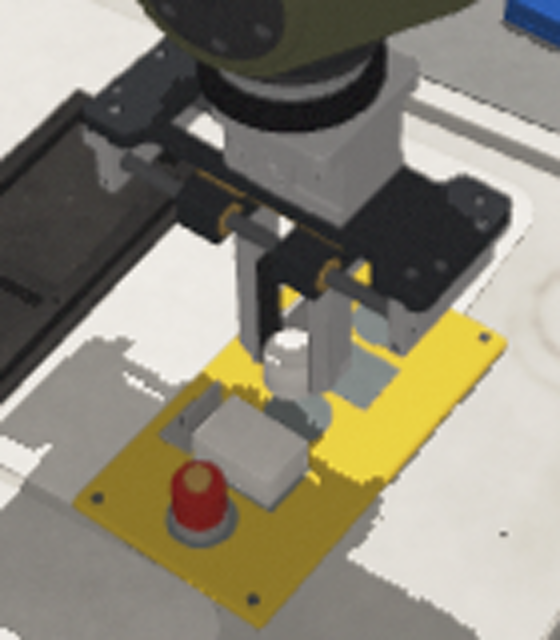

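```bash
python3 -m handwheel '[[0,0,-0.001,0.03,-0.003,-0.001,0],[0,0,-0.001,0.055,-0.003,-0.001,0],[0,0,-0.001,0.07,-0.003,-0.001,0],[0,0,-0.001,0.08,-0.003,-0.001,0],[0,0,-0.001,0.084,-0.003,-0.001,0],[0,0,-0.001,0.084,-0.003,-0.001,0],[0,0,-0.001,0.084,-0.003,-0.001,0]]'
python3 -c "
from h import *
go(474.5,73.9,23.2,-4.6)"
```

```text
clock: 30.95
eef_pos: [474.5, 74.1, 24.2]
eef_rot: [1.337, 1.57, -0.316]
wrist_force: [1.1, 0.8, -0.3]
finger_gap: 26.6
  opt 0 turn/pi [-0.0007, 0.0001, -0.0004] deg 0.1
  opt 180 turn/pi [0.9993, -0.0006, -0.0001] deg 179.9
shift/300 [0.0034, -0.0001, 0.0006] at [474.5  74.1  24.2] jaw -4.72 down [ 1.2e-03 -4.0e-04 -1.0e+00] F [ 1.1  0.8 -0.3] gap 26.6 t 30.95 j1,j6 [0.08 0.16]
```

```bash
python3 -m handwheel '[[0,0,0,0.003,0,0,0],[0,0,0,0.005,0,0,0],[0,0,0,0.005,0,0,0],[0,0,0,0.005,0,0,0]]'
```

```text
clock: 31.45
eef_pos: [474.6, 74.1, 22.9]
eef_rot: [1.352, 1.569, -0.302]
wrist_force: [-2.2, -0.0, 4.6]
finger_gap: 26.5
```

Touching at the expected height. Release, rise, then over to the capacitor.

```bash
python3 -m handwheel '[[0,0,0,0.001,0,0,0.35],[0,0,0,0,0,0,0.5],[0,0,0,0,0,0,0.6],[0,0,0,0,0,0,0.62],[0,0,0,-0.1,0,0,0.65],[0,0,0,-0.25,0,0,0.65],[0,0,0,-0.36,0,0,0.65],[0,0,0,-0.36,0,0.1,0.65],[0,0,0,-0.36,0,0.5,0.65],[0,0,0,-0.36,0,0.95,0.65],[0,0,0,-0.36,0,0.95,0.65],[0,0,0,-0.36,0,0.95,0.65]]'
python3 -c "
from h import *
go(454.2,-356.4,120,-4.5)
a=camera('scene')[160:320,230:370]
cv2.imwrite('pics/s12.png',cv2.resize(a,None,fx=4,fy=4,interpolation=cv2.INTER_CUBIC)[:,:,::-1])
"
```

```text
clock: 32.95
eef_pos: [450.9, -207.0, 131.2]
eef_rot: [1.335, 1.569, -0.318]
wrist_force: [1.1, 0.0, -0.2]
finger_gap: 61.2
  opt 0 turn/pi [-0.0012, 0.0001, -0.0006] deg 0.2
  opt 180 turn/pi [0.9988, -0.0009, -0.0002] deg 179.8
shift/300 [0.0375, 0.0518, 0.4955] at [ 450.9 -207.   131.2] jaw -4.72 down [ 1.8e-03 -6.0e-04 -1.0e+00] F [ 1.1  0.  -0.2] gap 61.2 t 32.95 j1,j6 [-0.5  -0.42]
```

View pics/s12.png

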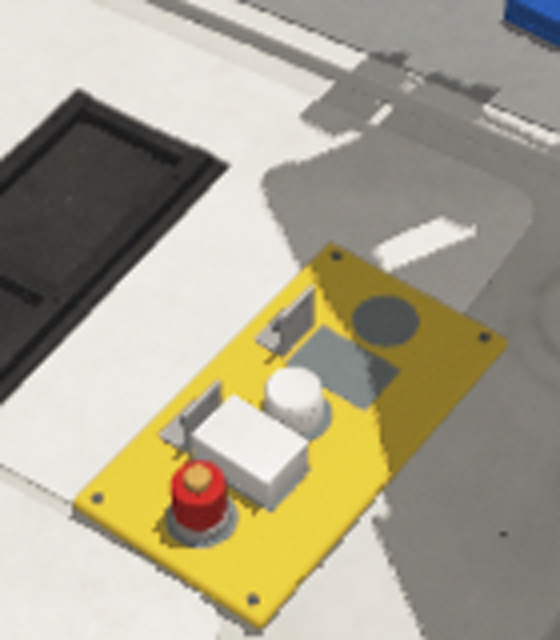

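The knob is upright and home, with its top at (294,384) in the crop against (297,385) before. On to the capacitor.

```bash
python3 -m handwheel '[[0,0,0,0.037,0.052,0.495,0.65],[0,0,0,0.037,0.052,0.495,0.65],[0,0,0,0.037,0.052,0.495,0.65],[0,0,0,0.037,0.052,0.495,0.65],[0,0,0,0.037,0.052,0.495,0.65]]'
python3 -c "
from h import *
go(454.2,-356.4,22.5,-4.5)"
```

```text
clock: 33.62
eef_pos: [453.0, -361.2, 120.3]
eef_rot: [0.824, 1.568, -0.833]
wrist_force: [0.3, 0.4, 0.1]
finger_gap: 61.3
  opt 0 turn/pi [-0.0022, 0.0005, -0.0006] deg 0.4
  opt 180 turn/pi [0.9978, -0.0009, -0.0008] deg 179.6
shift/300 [0.3259, 0.0022, -0.017] at [ 453.  -361.2  120.3] jaw -4.9 down [ 0.0016 -0.0018 -1.    ] F [0.3 0.4 0.1] gap 61.3 t 33.62 j1,j6 [-0.74 -0.65]
```

```bash
python3 -m handwheel '[[-0.002,0,-0.001,0.1,0.002,-0.017,0.65],[-0.002,0,-0.001,0.25,0.002,-0.017,0.65],[-0.002,0,-0.001,0.32,0.002,-0.017,0.65],[-0.002,0,-0.001,0.323,0.002,-0.017,0.65],[-0.002,0,-0.001,0.323,0.002,-0.017,0.65],[-0.002,0,-0.001,0.323,0.002,-0.017,0.65]]' 15
python3 -m handwheel '[[0,0,0,0,0,0,0],[0,0,0,0,0,0,0],[0,0,0,0,0,0,0],[0,0,0,0,0,0,0],[0,0,0,0,0,0,0],[0,0,0,0,0,0,0]]' 15
python3 -m handwheel '[[0,0,0,-0.1,0,0,0],[0,0,0,-0.3,0,0,0],[0,0,0,-0.36,0,0,0],[0,0,0,-0.36,0,0,0],[0,0,0,-0.36,0,-0.1,0],[0,0,0,-0.36,-0.02,-0.95,0],[0,0,0,-0.36,-0.02,-0.95,0],[0,0,0,-0.36,-0.02,-0.95,0],[0,0,0,-0.36,-0.02,-0.95,0],[0,0,0,-0.36,-0.02,-0.95,0],[0,0,0,-0.36,-0.02,-0.95,0],[0,0,0,-0.36,-0.02,-0.95,0]]'
python3 -c "
from h import *
go(467.6,2.6,60,-4.5)
"
```

```text
clock: 34.38
eef_pos: [454.7, -356.6, 24.7]
eef_rot: [0.087, 1.568, -1.562]
wrist_force: [-0.1, 0.4, -0.4]
finger_gap: 61.0
clock: 35.12
eef_pos: [454.7, -356.6, 24.7]
eef_rot: [0.042, 1.568, -1.608]
wrist_force: [-0.8, 0.6, 0.9]
finger_gap: 25.6
clock: 36.62
eef_pos: [471.0, -72.8, 131.2]
eef_rot: [-0.327, 1.568, -1.978]
wrist_force: [0.4, 0.3, -0.0]
finger_gap: 26.1
  opt 0 turn/pi [-0.0006, 0.0009, 0.0003] deg 0.2
  opt 180 turn/pi [0.9994, 0.0005, -0.0014] deg 179.9
shift/300 [0.2367, -0.0312, -0.2501] at [471.  -72.8 131.2] jaw -4.61 down [-0.0011 -0.0027 -1.    ] F [ 0.4  0.3 -0. ] gap 26.1 t 36.62 j1,j6 [-0.23 -0.15]
```

```bash
python3 -m handwheel '[[0,0.001,0,0.05,-0.031,-0.2,0],[0,0.001,0,0.1,-0.031,-0.25,0],[0,0.001,0,0.22,-0.031,-0.25,0],[0,0.001,0,0.28,-0.031,-0.25,0],[0,0.001,0,0.28,-0.031,-0.25,0],[0,0.001,0,0.28,-0.031,-0.25,0]]'
python3 -c "
from h import *
go(467.6,2.4,28.7,-4.5)"
```

```text
clock: 37.38
eef_pos: [468.1, 1.9, 47.6]
eef_rot: [-2.638, 1.57, 1.993]
wrist_force: [-0.5, 0.1, -0.4]
finger_gap: 25.7
  opt 0 turn/pi [-0.0009, -0.0001, 0.0001] deg 0.2
  opt 180 turn/pi [0.9991, 0.0001, 0.0002] deg 179.8
shift/300 [0.0629, -0.0018, -0.0016] at [468.1   1.9  47.6] jaw -4.66 down [-2.e-04  3.e-04 -1.e+00] F [-0.5  0.1 -0.4] gap 25.7 t 37.38 j1,j6 [-0.07  0.01]
```

```bash
python3 -m handwheel '[[-0.001,0,0,0.02,-0.002,-0.0015,0],[-0.001,0,0,0.04,-0.002,-0.0015,0],[-0.001,0,0,0.052,-0.002,-0.0015,0],[-0.001,0,0,0.058,-0.002,-0.0015,0],[-0.001,0,0,0.06,-0.002,-0.0015,0],[-0.001,0,0,0.06,-0.002,-0.0015,0]]'
python3 -m handwheel '[[0,0,0,0.002,0,0,0],[0,0,0,0.004,0,0,0],[0,0,0,0.005,0,0,0],[0,0,0,0.005,0,0,0]]'
```

```text
clock: 38.12
eef_pos: [467.6, 2.4, 29.6]
eef_rot: [-3.0, 1.57, 1.634]
wrist_force: [0.2, 0.0, 0.5]
finger_gap: 26.2
clock: 38.62
eef_pos: [467.7, 2.4, 28.6]
eef_rot: [2.715, 1.57, 1.066]
wrist_force: [-3.7, -0.2, 9.1]
finger_gap: 25.6
```

Touchdown at 28.6 mm, with 28.7 expected. Release and retreat clear of the views.

```bash
python3 -m handwheel '[[0,0,0,0.001,0,0,0.35],[0,0,0,0,0,0,0.5],[0,0,0,0,0,0,0.6],[0,0,0,0,0,0,0.62],[0,0,0,-0.1,0,0,0.65],[0,0,0,-0.25,0,0,0.65],[0,0,0,-0.36,0,0,0.65],[0,0,0,-0.36,0,0.1,0.65],[0,0,0,-0.36,0,0.5,0.65],[0,0,0,-0.36,0,0.95,0.65],[0,0,0,-0.36,0,0.95,0.65],[0,0,0,-0.36,0,0.95,0.65]]'
python3 - <<'E'
from h import *
for n,(y0,y1,x0,x1),s in(("scene",(180,320,150,370),3),("top",(135,275,150,310),4)):
    a=camera(n)[:,:,::-1];cv2.imwrite(f"pics/{n}13f.png",a)
    b=cv2.imread(f"pics/{n}0.png")
    cv2.imwrite(f"pics/{n}_13.png",cv2.resize(a[y0:y1,x0:x1],None,fx=s,fy=s,interpolation=cv2.INTER_CUBIC))
E
```

```text
clock: 40.12
eef_pos: [445.3, -278.8, 136.6]
eef_rot: [2.069, 1.57, 0.42]
wrist_force: [0.1, -0.2, 1.1]
finger_gap: 61.3
```

View pics/scene_13.png

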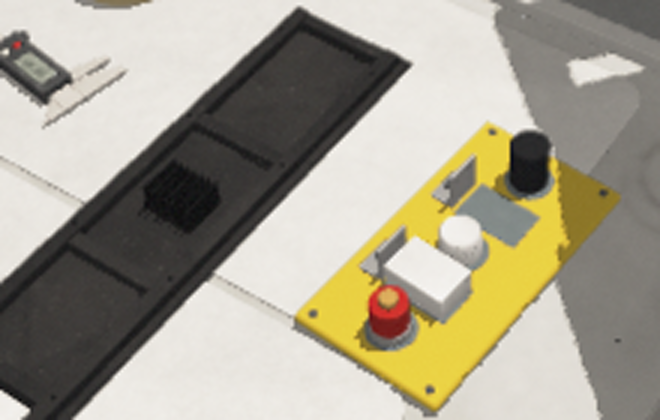

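View pics/top_13.png

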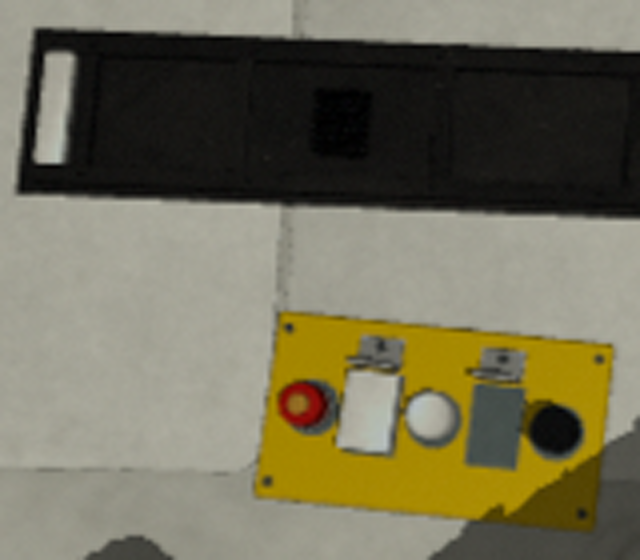

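Everything looks right. Last, a before/after pixel comparison for the knob, capacitor, red post and spacer.

```bash
python3 - <<'E'
from h import *
for n in("scene","top"):
    A=cv2.imread(f"pics/{n}0.png").astype(np.float32);B=cv2.imread(f"pics/{n}13f.png").astype(np.float32)
    g=[cv2.cvtColor(x,cv2.COLOR_BGR2GRAY) for x in(A,B)]
    cand={"knob":(473.9,75,28),"cap":(467.3,3,43),"spacer":(476.5,111,28),"red":(479,147,36)}
    for k,P in cand.items():
        u,v=proj(n,P).round().astype(int); r=6
        T=g[0][v-r:v+r+1,u-r:u+r+1]; S=g[1][v-r-4:v+r+5,u-r-4:u+r+5]
        T,S=[cv2.resize(x,None,fx=8,fy=8,interpolation=cv2.INTER_CUBIC) for x in(T,S)]
        m=cv2.matchTemplate(S,T,cv2.TM_CCOEFF_NORMED);_,mx,_,loc=cv2.minMaxLoc(m)
        d=np.array(loc)/8-4
        print(n,k,"shift px",d,"score",round(mx,3),"world",(plane(n,(u+d[0],v+d[1]),P[2])-plane(n,(u,v),P[2]))[:2].round(2))
E
```

```text
scene knob shift px [-0.5  -0.25] score 0.931 world [ 1.11 -0.  ]
scene cap shift px [-0.75  -0.375] score 0.96 world [ 1.71 -0.06]
scene spacer shift px [0. 0.] score 0.991 world [0. 0.]
scene red shift px [0.125 0.   ] score 0.993 world [-0.19 -0.12]
top knob shift px [ 0.  -0.5] score 0.983 world [1.14 0.05]
top cap shift px [ 0.  -0.5] score 0.982 world [1.11 0.04]
top spacer shift px [0. 0.] score 0.975 world [0. 0.]
top red shift px [0. 0.] score 0.993 world [0. 0.]
```

```bash
python3 -c "
from cell import order
print(order.sign_off())"
```

```text
the job is handed in; nothing more can be done
None
```

The heat sink is in the panel's middle pocket and the knob and capacitor are back on their own seats. I handed the job in at about 40 s of the 115 s limit.

- **Order:** I moved the capacitor and then the knob into the blue tray. I then set the heat sink flat in the middle pocket. Only after that did I put the knob and then the capacitor back upright on the stand.
- **Heat sink:** The scene view puts it about 1–2 mm from the pocket centre. The top view does not pin this down as well: its estimates range from about 1.5 to 6 mm off, depending on which height the sink's edges are taken at. I did not move it again.
- **Knob and capacitor:** Both stand upright, about 1.1 to 1.7 mm further back (+x) than at the start. I left that uncorrected.
- **Spacer block and red post:** Neither moved; the shift measured 0 to 0.2 mm.
- **Forces:** The highest wrist force shown at the end of a move was about 23 N, on placing a part. At hand-in the gripper was 137 mm up and touching nothing.

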